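# Put the rinsed tea things up to dry on the study desk

### The arm

A 6-joint arm with a two-finger parallel gripper is mounted at the origin on the work surface. World frame = base frame: x ahead of the robot, y to its left, z up, the work surface at z = 0. Lengths are in m, angles in rad, forces in N, time in s.
With the tool pointing down it reaches from about 0.3 to 0.75 m from the base axis. Payload 8.5 kg.
Tool frame: the origin (TCP) lies midway between the tips of the shut fingers; the grasp point (between the pads) lies 19 mm behind it; z points along the fingers, y is the direction in which the jaws open and shut (so a half turn about z gives the same grasp; the last joint's range is limited). The gripper opens to 85 mm and grips with 20 to 120 N. Pads are 22 mm wide; open, the fingers measure 114 mm over their backs; the gripper's body (76 mm by 85 mm) begins 54 mm behind the grasp point. The pads swing forward as they close: fully open they stand 13 mm farther back than shut.
Start: joints at [1.002, 0.381, 1.297, -0, 1.464, -0.215], TCP at [0.191, 0.516, 0.201] pointing down, gripper open.
Joint ranges: [-3.11, 3.11], [-0.89, 2.33], [0.22, 2.48], [-1.42, 4.56], [0.17, 2.85], [-2.88, 2.88]. Speed limits (rad/s): [2.39, 2.39, 3.14, 3.14, 3.14, 3.14].

### API

Orientations are given as [roll, pitch, yaw] about the fixed x, y, z axes, in that order (R = Rz(yaw) Ry(pitch) Rx(roll)).
In Python, from bench import ctrl gives the robot as it stands. The module is installed in compiled form; this text tells all that it offers.
- The arm moves only by the tool play_rows, never from a script. Its argument "targets" is a list that holds one entry, the list of rows, each a list of 5 numbers: the shift along the tool's x, y, z in m, then the turn about the tool's z in rad, then the opening, from 0 (shut) to 1 (fully open). In form: [[[tx, ty, tz, roll, hand], ...]]. A call has 1 to 10 rows; each row shifts and turns the commanded pose from where the row before left it, along the tool's axes as they then stand; what a row does not reach is not made up. A row lasts 1/12 s, in which the tool goes at most 41.7 mm and 7.16 degrees, less where a joint would pass 70% of its speed; a pose out of reach is approached as far as the arm can. A call is refused whole if a number of a shift passes 0.0417 or a number of a turn 0.125, either way. A call with a gripper value outside its range is refused whole. The fingers move at their own pace and stop on an object; "newtons" is the grip in N (left out, the last holds). Time passes only in rows, so rows that do not move let the fingers close. It gives the time, the measured TCP pose, the force and the opening at its end, in the units of the state.
- ctrl.get_state(): the state, without advancing time (a new reading comes with each control period).
- ctrl.grab_frame(name): name is "scene" or "top" or "wrist"; returns a dict with "pixels" (384x512x3 uint8, red, green, blue), "fovy" (degrees; the focal length in pixels is half the picture's height over the tangent of half this angle, whatever the lens; pixels are square), "cx", "cy" (the principal point, pixels), "T" (4x4, takes a point from camera to world coordinates). Camera axes: x right, y down, z forward; pixel columns grow to the right and rows downward; lengths in m; the calibration is good to about 2 mm. A picture is of the moment at which its call begins. There is no depth.
- ctrl.close_job(): hands the job in, once; it reports no verdict.
The state is a dict: "t": time; "joint_positions": joint angles; "dq": joint speeds; "effort": joint torques, N m; "eef_pos": TCP position; "ee_rot": TCP orientation; "force": force on the tool from outside, world axes, zero at the start; "torque": the same for the moment, N m; "grip_width": finger opening in m.
Only numpy, scipy, OpenCV 4.12 (cv2) and the standard library are available. Lean on these libraries where they do the work, as an engineer would, in place of code of your own. Each camera call takes 0.05 s, during which the arm holds its last target. There are 200 camera calls.

### The job

Put the rinsed tea things up to dry. First turn the swivel hook so that it points out over the middle of the saucer, then hang the tea infuser on it by its hoop so that it drips into the saucer; and put every tumbler upside down over a peg of the drying rack, one to a peg, its rim flat on the board. Leave the calculator, the pencil case and the correction tape where they are.

Things in the scene. Friction and masses are not known exactly. Their poses are not given: they have to be found in the camera images.
- stand: fixed hook stand: dark round foot of 80 mm diameter (16 mm high at the middle) and an 18 mm post. Origin: centre of the foot's underside, on the post's axis, which is the swivel axis. The swivel head tops out at z = 0.212
- hook (a joint): turn of the swivel hook about the post, rad, -2.6 to 2.6: 0 when its arm points along the stand's own -x axis, growing anticlockwise from above. Arm: level aluminium bar, 10 mm diameter, middle line 200 mm above the desk, straight out to 122 mm from the axis, then turned up to an end reaching 135 mm out and 222 mm high. It stays where it is left (0.5 N at its end moves it)
- hook_seat (a point): point on the middle line of the swivel hook's arm, 100 mm from the post's axis: where things hang
- saucer: small fixed white round saucer, 84 mm across, 14 mm high, on the desk left or right of the stand's front, its centre about 100 mm from the post's axis. Origin: centre of its underside
- coaster: fixed square cork coaster, 76 mm wide, 8 mm thick, on the other side of the stand; not to be used. Origin: centre of its underside
- infuser: tea infuser: steel can, 54 mm diameter, 50 mm high, with a stiff square hoop on top: two 6 mm square uprights centred at y = -20 and +20 mm and a level 6 mm square top bar along y, 46 mm long, underside at 104 mm, top at 110 mm. Clear inside the hoop: 34 mm wide, 54 mm high. 0.12 kg. Starts standing. Origin: centre of the can's underside, z up
- infuser_bar (a point): middle of the infuser's top bar, 107 mm above its underside
- rack: fixed drying rack: wooden board 60 x 334 mm, 10 mm thick, with four upright round pegs of 14 mm diameter standing 55 mm above the board, in a row along its y axis at -132, -44, +44 and +132 mm. Origin: centre of the board's underside
- peg0 (a point): foot of a drying peg, on the board's top (10 mm above the desk), at y = -132 mm of the rack; axes as the rack's
- peg1 (a point): foot of a drying peg, on the board's top (10 mm above the desk), at y = -44 mm of the rack; axes as the rack's
- peg2 (a point): foot of a drying peg, on the board's top (10 mm above the desk), at y = 44 mm of the rack; axes as the rack's
- peg3 (a point): foot of a drying peg, on the board's top (10 mm above the desk), at y = 132 mm of the rack; axes as the rack's
- cup0: square blue tumbler, 50 x 50 mm, 75 mm long, walls 4 mm, closed bottom 5 mm thick, 0.13 kg (varies by a third), starts lying on one side on the desk. Origin: its centre (37.5 mm from either end); x axis from the closed bottom to the open mouth, y and z square to its flat sides. May be absent
- cup1: square blue tumbler, 50 x 50 mm, 75 mm long, walls 4 mm, closed bottom 5 mm thick, 0.13 kg (varies by a third), starts lying on one side on the desk. Origin: its centre (37.5 mm from either end); x axis from the closed bottom to the open mouth, y and z square to its flat sides. May be absent
- cup2: square blue tumbler, 50 x 50 mm, 75 mm long, walls 4 mm, closed bottom 5 mm thick, 0.13 kg (varies by a third), starts lying on one side on the desk. Origin: its centre (37.5 mm from either end); x axis from the closed bottom to the open mouth, y and z square to its flat sides. May be absent
- cup3: square blue tumbler, 50 x 50 mm, 75 mm long, walls 4 mm, closed bottom 5 mm thick, 0.13 kg (varies by a third), starts lying on one side on the desk. Origin: its centre (37.5 mm from either end); x axis from the closed bottom to the open mouth, y and z square to its flat sides. May be absent
- calculator: black pocket calculator lying flat, 140 x 80 mm, 17 mm high. Origin: centre of its underside. A bystander: leave it where it is
- pencil_case: frosted pale pencil case, 70 x 200 mm, 26 mm high. Origin: centre of its underside. A bystander: leave it where it is
- tape: grey correction tape, about 82 x 54 mm, 17 mm high. Origin: under the middle of its round part. A bystander: leave it where it is
Not all that is in view belongs to the job. What is shaped like the cup3 but green, purple or yellow is not meant.

How it is judged:
By the outcome, as a careful person would: the job done as asked, in the order asked, and still so for the second after the job is handed in, with the robot touching nothing.
Of cup0, cup1, cup2, cup3 only 3 to 4 are there at a start; the rules pass over those that are not, and their reading is None.
At some moment in a run one of cup0, cup1, cup2, cup3 may be knocked a few centimetres aside while the robot is not near it.
It also fails if it takes over 208 s, if anything falls off the work surface, if the arm or the gripper's body presses on something with over 40 N, if the wrist force passes 120 N, or if a joint passes its speed limit or range.

## Working session

There is one attempt and no reset: what is moved stays moved. The work goes in short steps, Python scripts to look and compute and a tool call to move; the robot and the scene stay as the last step left them, time stands still between calls to the robot, and variables do not carry over. Pictures are saved under pics/ and viewed, about 12 in all and at most 16, crops included, and the job is handed in when it is done.

Besides the shell and the picture viewer there is one more tool, called after "Call:" by a JSON object that holds its "name" and its "arguments", one argument or row to a line. play_rows: Moves the arm, as the interface text tells. Its arguments: {"type":"object","properties":{"targets":{"type":"array"},"newtons":{"type":"number"}},"required":["targets"]}

```bash
mkdir -p pics
cat > h.py <<'E'
import numpy as np, cv2, sys
from bench import ctrl
from scipy.spatial.transform import Rotation as Ro
def grab(n,save=None):
    f=ctrl.grab_frame(n); im=f["pixels"][:,:,::-1].copy()
    if save: cv2.imwrite(f"pics/{save}.png",im)
    f["im"]=im; f["f"]=im.shape[0]/2/np.tan(np.radians(f["fovy"])/2); return f
def ray(f,u,v,z):
    T=np.array(f["T"]); d=T[:3,:3]@np.array([(u-f["cx"])/f["f"],(v-f["cy"])/f["f"],1]); o=T[:3,3]
    return o+d*(z-o[2])/d[2]
def proj(f,p):
    T=np.array(f["T"]); c=T[:3,:3].T@(np.array(p)-T[:3,3]); return f["f"]*c[:2]/c[2]+[f["cx"],f["cy"]]
def yawof(s=None):
    s=s or ctrl.get_state(); R=Ro.from_euler('xyz',s["ee_rot"]).as_matrix(); return np.arctan2(R[1,0],R[0,0])
def plan(x,y,z,yaw=None):
    "tool-axes shift to TCP x,y,z after first turning to tool-x heading yaw (mod pi)"
    s=ctrl.get_state(); y0=yawof(s); yw=y0 if yaw is None else yaw
    d=(yw-y0+np.pi/2)%np.pi-np.pi/2; yw=y0+d
    t=np.array([x,y,z])-s["eef_pos"]; c,n=np.cos(yw),np.sin(yw)
    # tool down: tool x=(c,n,0), tool y=(n,-c,0), tool z=-z ; roll about tool z = -yaw change
    print("roll %.3f"%(-d),"tool shift x %.4f y %.4f z %.4f"%(t[0]*c+t[1]*n,t[0]*n-t[1]*c,-t[2]))
E
python3 - <<'E'
from h import *
s=ctrl.get_state(); print({k:np.round(v,3) for k,v in s.items()}, yawof())
print(np.round(Ro.from_euler('xyz',s["ee_rot"]).as_matrix(),3))
for n in("top","scene"):
    f=grab(n,n+"0"); print(n,f["fovy"],f["cx"],f["cy"],np.round(f["T"],3).tolist())
a=cv2.imread("pics/top0.png");
cv2.imwrite("pics/top0b.png",cv2.resize(a,(800,600),interpolation=cv2.INTER_CUBIC))
E
```

```text
{'t': np.float64(0.0), 'joint_positions': array([ 1.002,  0.381,  1.298,  0.   ,  1.464, -0.215]), 'dq': array([-0.001,  0.   ,  0.001,  0.001, -0.   ,  0.   ]), 'effort': array([ 0.0000e+00, -4.4847e+01, -2.3127e+01, -0.0000e+00,  5.0000e-03,
       -0.0000e+00]), 'eef_pos': array([0.19 , 0.516, 0.2  ]), 'ee_rot': array([-3.14 , -0.   ,  2.788]), 'force': array([ 0.964, -0.188, -0.656]), 'torque': array([-0.062, -0.015, -0.029]), 'grip_width': np.float64(0.085)} 2.7877838338819214
[[-0.938  0.346 -0.001]
 [ 0.346  0.938 -0.001]
 [ 0.    -0.001 -1.   ]]
top 52.045517492932774 255.6547831337729 190.22654598120937 [[0.008, -0.997, 0.079, 0.455], [-1.0, -0.01, -0.03, 0.04], [0.03, -0.078, -0.996, 1.376], [0.0, 0.0, 0.0, 1.0]]
scene 51.76853807458038 256.3052843964161 194.4773597592443 [[-0.275, 0.771, -0.574, 1.291], [0.961, 0.227, -0.156, 0.223], [0.01, -0.595, -0.804, 1.171], [0.0, 0.0, 0.0, 1.0]]
```

View pics/top0b.png

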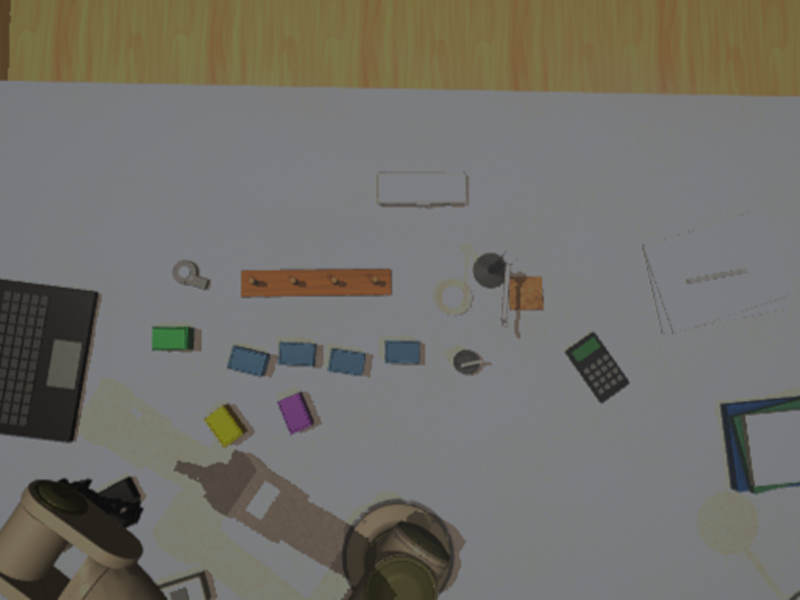

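View pics/scene0.png

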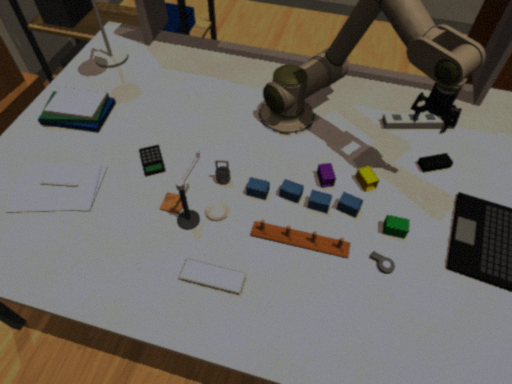

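```bash
cat >> h.py <<'E'
def blobs(f,lo,hi,z,amin=60):
    m=cv2.inRange(cv2.cvtColor(f["im"],cv2.COLOR_BGR2HSV),np.array(lo),np.array(hi))
    m=cv2.morphologyEx(m,cv2.MORPH_OPEN,np.ones((2,2),np.uint8))
    out=[]
    for c in cv2.findContours(m,cv2.RETR_EXTERNAL,cv2.CHAIN_APPROX_NONE)[0]:
        if cv2.contourArea(c)<amin: continue
        w=np.array([ray(f,*p,z)[:2] for p in c[:,0,:]],np.float32)
        (cx,cy),(a,b),an=cv2.minAreaRect(w)
        if a<b: a,b,an=b,a,an-90
        out.append((cx,cy,a,b,np.radians((an+90)%180-90),c[:,0,:].mean(0)))
    return out
E
python3 - <<'E'
from h import *
f=grab("top"); im=f["im"]
hsv=cv2.cvtColor(im,cv2.COLOR_BGR2HSV)
P=lambda u,v:(u*.64,v*.64)
for n,(u,v) in dict(cup=(403,352),rackb=(313,287),sauc=(440,300),foot=(485,268),inf=(460,362),coaster=(530,295),desk=(300,150)).items():
    a,b=P(u,v); print(n,hsv[int(b),int(a)])
print("cups");[print(np.round(b[:5],3),b[5].round()) for b in blobs(f,(95,60,30),(125,255,255),.05)]
print("rack");[print(np.round(b[:5],3),b[5].round()) for b in blobs(f,(3,110,50),(16,255,255),.01)]
for n,(u,v,z) in dict(foot=(489,270,.014),saucer=(454,297,.012),inf=(468,362,.05),hookend=(505,326,.215),head=(508,258,.212),coaster=(526,293,.008)).items():
    print(n,ray(f,*P(u,v),z).round(3))
cv2.imwrite("pics/top1.png",cv2.resize(im[145:275,135:355],(792,468),interpolation=cv2.INTER_CUBIC))
E
```

```text
cup [103  88  96]
rackb [ 12 156 118]
sauc [ 21  47 124]
foot [15 16 65]
inf [15 16 63]
coaster [ 15 135 125]
desk [110  12 129]
cups
[ 0.224 -0.727  0.154  0.026  0.219] [471. 293.]
[ 0.328 -0.782  0.14   0.024 -1.459] [484. 260.]
[0.418 0.111 0.073 0.046 1.425] [222. 232.]
[0.417 0.32  0.079 0.047 1.334] [159. 232.]
[0.433 0.217 0.076 0.047 1.516] [190. 227.]
[ 0.441 -0.008  0.067  0.044 -1.564] [258. 226.]
rack
[ 0.574 -0.286  0.071  0.07  -1.561] [336. 189.]
[ 0.59   0.182  0.326  0.056 -1.559] [203. 182.]
foot [ 0.626 -0.201  0.014]
saucer [ 0.565 -0.122  0.012]
inf [ 0.421 -0.148  0.05 ]
hookend [ 0.494 -0.195  0.215]
head [ 0.625 -0.203  0.212]
coaster [ 0.576 -0.285  0.008]
```

View pics/top1.png

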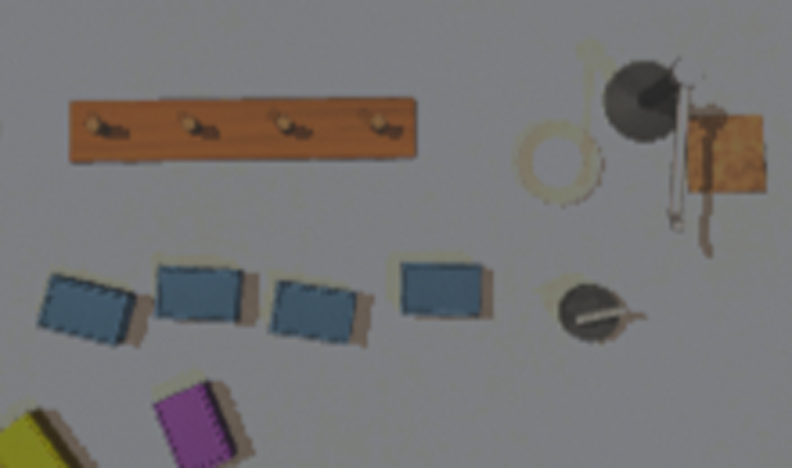

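Run:
```python
from h import *
plan(.40,-.199,.30,np.pi)
```

```text
roll -0.354 tool shift x -0.2096 y -0.7147 z -0.0994
```

Call:
{"name": "play_rows", "arguments": {
  "targets": [
    [[0,0,-0.025,-0.0885,0.5],[0,0,-0.025,-0.0885,0.5],[0,0,-0.025,-0.0885,0.5],[0,0,-0.025,-0.0885,0.5],[-0.0087,-0.0298,0,0,0.5],[-0.0087,-0.0298,0,0,0.5],[-0.0087,-0.0298,0,0,0.5],[-0.0087,-0.0298,0,0,0.5]]
  ]
}}

```text
t: 0.82
eef_pos: [0.2253, 0.3954, 0.3007]
ee_rot: [-3.141, -0.0, -3.141]
force: [0.8, 0.4, -0.0]
grip_width: 0.0426
```

Call:
{"name": "play_rows", "arguments": {
  "targets": [
    [[-0.0087,-0.0298,0,0,0.5],[-0.0087,-0.0298,0,0,0.5],[-0.0087,-0.0298,0,0,0.5],[-0.0087,-0.0298,0,0,0.5],[-0.0087,-0.0298,0,0,0.5],[-0.0087,-0.0298,0,0,0.5],[-0.0087,-0.0298,0,0,0.5],[-0.0087,-0.0298,0,0,0.5],[-0.0087,-0.0298,0,0,0.5],[-0.0087,-0.0298,0,0,0.5]]
  ]
}}

```text
t: 1.65
eef_pos: [0.3123, 0.0973, 0.301]
ee_rot: [3.142, 0.0, -3.141]
force: [-0.0, -0.3, 0.3]
grip_width: 0.0424
```

Call:
{"name": "play_rows", "arguments": {
  "targets": [
    [[-0.0087,-0.0298,0,0,0.5],[-0.0087,-0.0298,0,0,0.5],[-0.0087,-0.0298,0,0,0.5],[-0.0087,-0.0298,0,0,0.5],[-0.0087,-0.0298,0,0,0.5],[-0.0087,-0.0298,0,0,0.5],[-0.0087,-0.0298,0,0,0.5],[-0.0087,-0.0298,0,0,0.5],[-0.0087,-0.0298,0,0,0.5],[-0.0087,-0.0298,0,0,0.5]]
  ]
}}

```text
t: 2.48
eef_pos: [0.3995, -0.2008, 0.3008]
ee_rot: [3.141, -0.0, 3.141]
force: [0.1, 0.0, 0.1]
grip_width: 0.0425
```

Run:
```python
from h import *
s=ctrl.get_state(); print(s["t"],s["eef_pos"].round(4),yawof(s),s["joint_positions"].round(2))
f=grab("wrist"); print(f["fovy"],f["cx"],f["cy"],np.round(f["T"],3).tolist())
cv2.imwrite("pics/w1.png",cv2.resize(f["im"],(800,600),interpolation=cv2.INTER_CUBIC))
for n,p in dict(axis=(.626,-.201,.212),hookend=(.494,-.195,.222),sauc=(.565,-.122,.014),inf=(.421,-.148,.107)).items(): print(n,(proj(f,p)*800/512).round())
```

```text
2.4833 [ 0.3995 -0.2008  0.3008] 3.1413913813070073 [-0.73  0.14  1.35  0.    1.65 -2.3 ]
60.35034362710387 254.13876165047094 184.6802087215128 [[0.0, 0.953, 0.302, 0.322], [1.0, -0.001, 0.001, -0.2], [0.002, 0.302, -0.953, 0.473], [0.0, 0.0, 0.0, 1.0]]
axis [394. 607.]
hookend [405. 444.]
sauc [475. 382.]
inf [467. 266.]
```

View pics/w1.png

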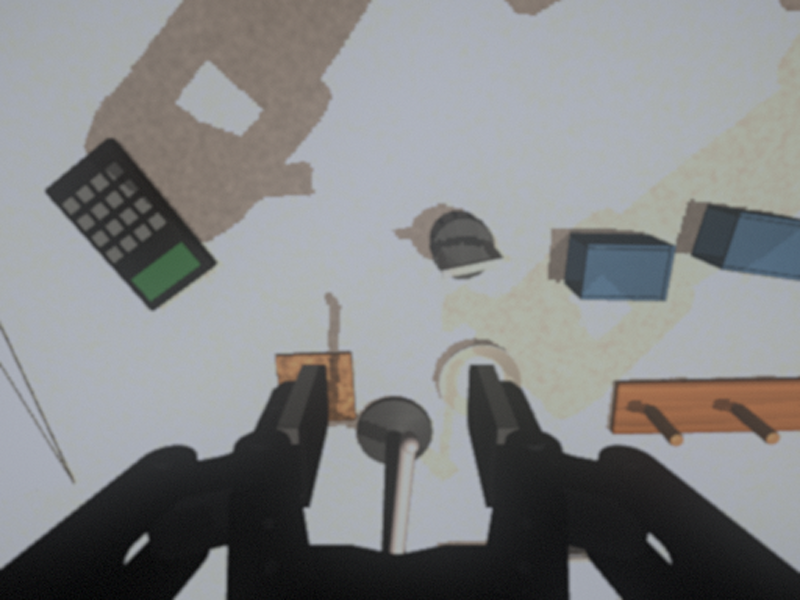

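Call:
{"name": "play_rows", "arguments": {
  "targets": [
    [[-0.0316,0.001,0,0.0225,0.5],[-0.0316,0.001,0,0.0225,0.5],[-0.0316,0.001,0,0,0.5],[-0.0316,0.001,0,0,0.5],[0,0,0.023,0,0.5],[0,0,0.023,0,0.5],[0,0,0.023,0,0.5],[0,0,0.023,0,0.5],[0,0,0.023,0,0.5]]
  ]
}}

```text
t: 3.28
eef_pos: [0.5257, -0.1985, 0.1847]
ee_rot: [3.141, -0.001, 3.097]
force: [-0.1, 0.2, -0.1]
grip_width: 0.0427
```

Call:
{"name": "play_rows", "arguments": {
  "targets": [
    [[0,0,0,0,0.3],[0,0,0,0,0.1],[0,0,0,0,0.0],[0,0,0,0,0.0],[0,0,0,0,0],[0,0,0,0,0]]
  ],
  "newtons": 20
}}

```text
t: 3.78
eef_pos: [0.5262, -0.1989, 0.187]
ee_rot: [-3.141, 0.001, 3.097]
force: [0.2, 0.4, 0.3]
grip_width: 0.0001
```

Run:
```python
from h import *
f=grab("top"); g=grab("scene")
a=cv2.resize(f["im"][140:240,250:370],(480,400),interpolation=cv2.INTER_CUBIC)
b=cv2.resize(g["im"][130:250,120:210],(300,400),interpolation=cv2.INTER_CUBIC)
cv2.imwrite("pics/c1.png",np.hstack([a,b]))
```

```text
(no output)
```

View pics/c1.png

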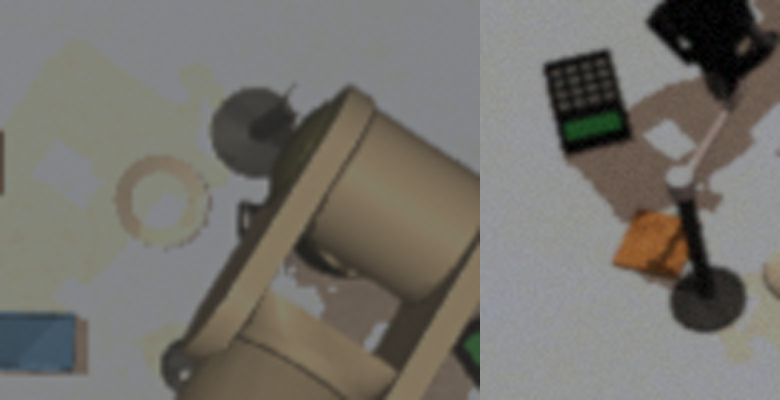

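Run:
```python
from h import *
f=grab("wrist")
cv2.imwrite("pics/w2.png",cv2.resize(f["im"],(640,480),interpolation=cv2.INTER_CUBIC))
```

```text
(no output)
```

View pics/w2.png

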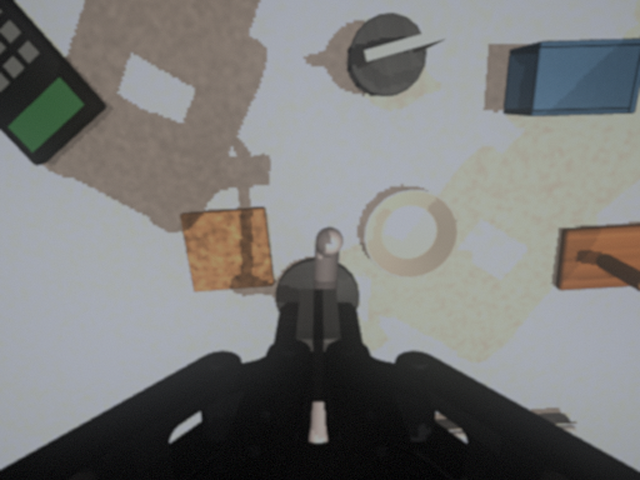

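Run:
```python
from h import *
s=ctrl.get_state(); print(s["eef_pos"],s["force"],s["grip_width"])
g=grab("scene"); m=lambda p:((proj(g,p)-[120,130])*3.333+[480,0]).round()
for n,p in dict(tcp=s["eef_pos"],seat=(.526,-.197,.2),axis=(.626,-.201,.212),endtop=(.494,-.195,.222),bend=(.504,-.196,.2)).items(): print(n,m(p))
f=grab("wrist"); 
for n,p in dict(tcp=s["eef_pos"],seat=(.526,-.197,.2),endtop=(.494,-.195,.222),foot=(.626,-.201,.01),axis=(.626,-.201,.212),sauc=(.565,-.122,.014)).items(): print(n,(proj(f,p)*1.25).round())
cv2.imwrite("pics/c2.png",cv2.resize(g["im"][120:205,160:230],(660,800)[::1],interpolation=cv2.INTER_CUBIC)[:600])
```

```text
[ 0.52600103 -0.1988128   0.18637711] [-0.22050619  0.17335322  0.08911329] -0.00019604455385817794
tcp [726. 113.]
seat [726. 105.]
axis [681. 173.]
endtop [737.  66.]
bend [735.  89.]
tcp [315. 278.]
seat [319. 291.]
endtop [320. 236.]
foot [318. 299.]
axis [320. 497.]
sauc [405. 234.]
```

View pics/c2.png

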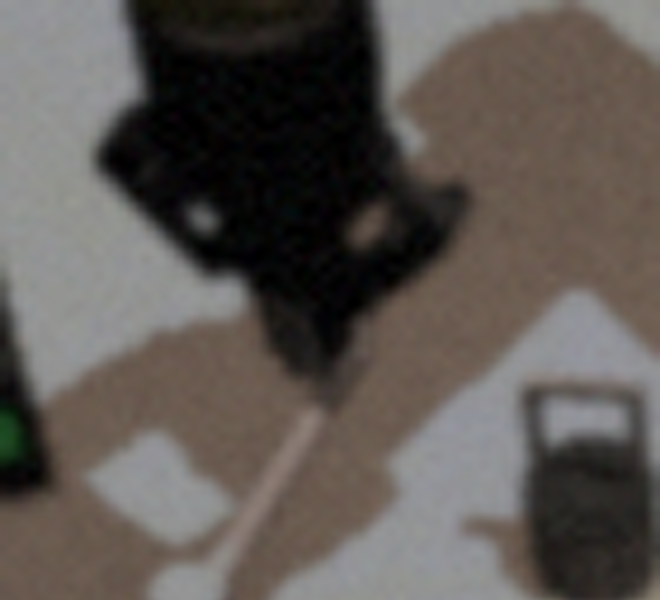

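Call:
{"name": "play_rows", "arguments": {
  "targets": [
    [[-0.0004,0.0087,0,0.0867,0],[-0.0004,0.0087,0,0.0867,0],[-0.0004,0.0087,0,0.0867,0],[-0.0004,0.0087,0,0.0867,0],[-0.0004,0.0087,0,0.0867,0],[-0.0004,0.0087,0,0.0867,0],[-0.0004,0.0087,0,0.0867,0]]
  ]
}}

```text
t: 4.62
eef_pos: [0.5467, -0.142, 0.1861]
ee_rot: [-3.142, -0.0, 2.486]
force: [-0.2, -0.5, 0.9]
grip_width: 0.0003
```

Run:
```python
from h import *
s=ctrl.get_state(); print(s["eef_pos"],s["force"],s["grip_width"],yawof())
g=grab("scene"); f=grab("wrist")
cv2.imwrite("pics/c3.png",np.hstack([cv2.resize(g["im"][120:250,160:260],(369,480),interpolation=cv2.INTER_CUBIC),cv2.resize(f["im"][150:384,160:370],(430,480),interpolation=cv2.INTER_CUBIC)]))
```

```text
[ 0.54667419 -0.14195688  0.18608134] [-0.16212831 -0.48649958  0.91987365] 0.00025420179250939883 2.4855598248680435
```

View pics/c3.png

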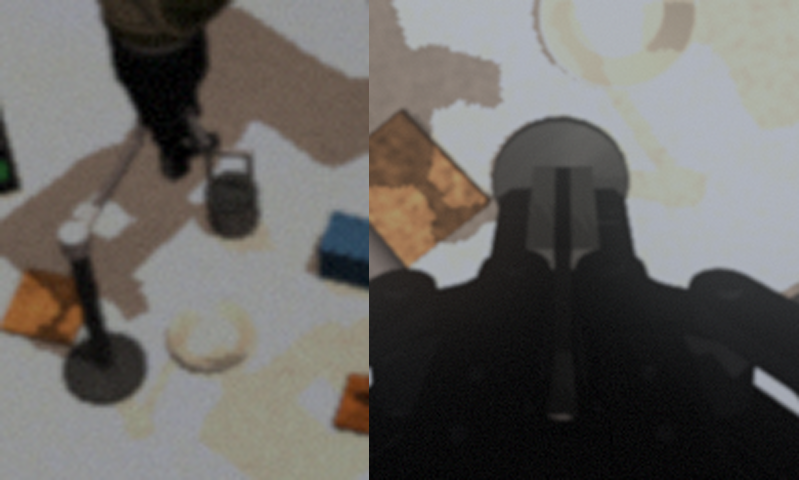

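```bash
cat >> h.py <<'E'
def tri(*obs):
    A=np.zeros((3,3)); b=np.zeros(3)
    for f,u,v in obs:
        T=np.array(f["T"]); d=T[:3,:3]@np.array([(u-f["cx"])/f["f"],(v-f["cy"])/f["f"],1]); d/=np.linalg.norm(d)
        M=np.eye(3)-np.outer(d,d); A+=M; b+=M@T[:3,3]
    return np.linalg.solve(A,b)
E
python3 - <<'E'
from h import *
t=grab("top"); s=grab("scene")
w=dict(fovy=60.35,cx=254.14,cy=184.68,f=192/np.tan(np.radians(60.35034/2)),T=[[0,.953,.302,.322],[1,-.001,.001,-.2],[.002,.302,-.953,.473],[0,0,0,1]])
print("end top+w1",tri((t,323.2,208.6),(w,408/1.5625,444/1.5625)).round(4))
print("end top+scene0",tri((t,323.2,208.6),(s,198,153)).round(4))
print("foot w1",ray(w,393/1.5625,430/1.5625,.01).round(3), "saucer w1",ray(w,477/1.5625,381/1.5625,.012).round(3))
cv2.imwrite("pics/sc.png",np.hstack([cv2.resize(cv2.imread("pics/scene0.png")[120:250,150:230],(369,600),interpolation=cv2.INTER_CUBIC),cv2.resize(s["im"][120:250,150:230],(369,600),interpolation=cv2.INTER_CUBIC)]))
m=lambda p:((proj(s,p)-[150,120])*4.615).round()
for n,p in dict(tcp=(.5467,-.142,.186),seat=(.526,-.197,.2),axis=(.626,-.201,.212),endtop=(.494,-.195,.222)).items(): print(n,m(p))
E
```

```text
end top+w1 [ 0.494  -0.1939  0.2215]
end top+scene0 [ 0.4941 -0.1954  0.2075]
foot w1 [ 0.622 -0.204  0.01 ] saucer w1 [ 0.565 -0.12   0.012]
tcp [267. 242.]
seat [202. 191.]
axis [140. 286.]
endtop [218. 138.]
```

View pics/sc.png

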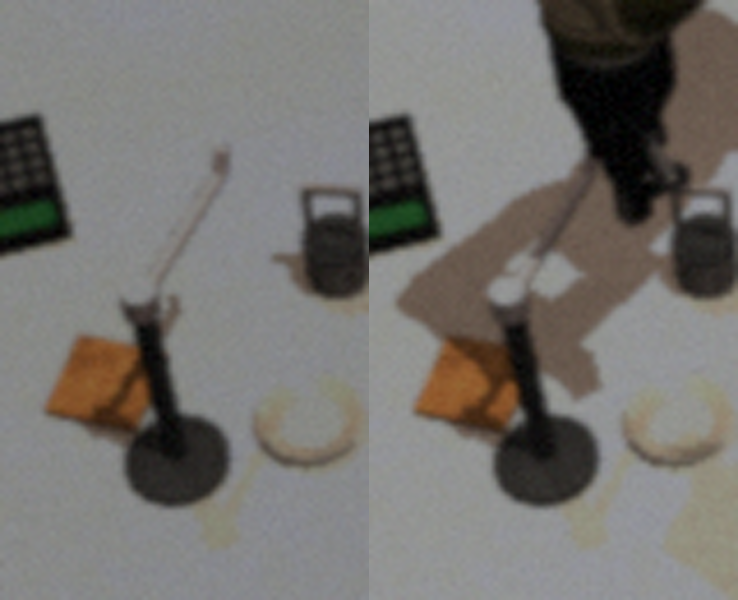

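Call:
{"name": "play_rows", "arguments": {
  "targets": [
    [[0,0,-0.02,0,0],[0,0,-0.02,0,0],[0,0,-0.02,0,0.2],[0.0004,-0.0087,0,-0.0867,0.5],[0.0004,-0.0087,0,-0.0867,0.5],[0.0004,-0.0087,0,-0.0867,0.5],[0.0004,-0.0087,0,-0.0867,0.5],[0.0004,-0.0087,0,-0.0867,0.5],[0.0004,-0.0087,0,-0.0867,0.5],[0.0004,-0.0047,0,-0.0867,0.5]]
  ]
}}

```text
t: 5.65
eef_pos: [0.521, -0.1941, 0.246]
ee_rot: [-3.141, -0.0, 3.102]
force: [0.3, -0.8, -0.3]
grip_width: 0.0425
```

Call:
{"name": "play_rows", "arguments": {
  "targets": [
    [[0,0,0.021,0,0.5],[0,0,0.021,0,0.5],[0,0,0.021,0,0.5],[0,0,0.02,0,0.5],[0,0,0,0,0.2],[0,0,0,0,0],[0,0,0,0,0],[0,0,0,0,0]]
  ]
}}

```text
t: 6.32
eef_pos: [0.5219, -0.1935, 0.1642]
ee_rot: [-3.14, 0.001, 3.097]
force: [-0.5, -1.8, -1.6]
grip_width: 0.0094
```

Call:
{"name": "play_rows", "arguments": {
  "targets": [
    [[-0.0004,0.0087,0,0.0867,0],[-0.0004,0.0087,0,0.0867,0],[-0.0004,0.0087,0,0.0867,0],[-0.0004,0.0087,0,0.0867,0],[-0.0004,0.0087,0,0.0867,0],[-0.0004,0.0087,0,0.0867,0],[-0.0004,0.0087,0,0.0867,0],[-0.0004,0.0087,0,0.0867,0],[-0.0004,0.0087,0,0.0867,0],[-0.0004,0.0087,0,0.0867,0]]
  ]
}}

```text
t: 7.15
eef_pos: [0.5629, -0.12, 0.1643]
ee_rot: [3.14, 0.007, 2.225]
force: [7.9, -10.1, -6.1]
grip_width: 0.0087
```

Call:
{"name": "play_rows", "arguments": {
  "targets": [
    [[0,0,0,0,0],[0,0,0,0,0.3],[0,0,0,0,0.5],[0,0,0,0,0.5],[0,0,-0.025,0,0.5],[0,0,-0.025,0,0.5],[0,0,-0.025,0,0.5],[0,0,-0.025,0,0.6],[0,0,-0.025,0,0.7]]
  ]
}}

```text
t: 7.9
eef_pos: [0.5603, -0.1177, 0.2898]
ee_rot: [3.141, 0.0, 2.23]
force: [0.4, 0.2, -0.2]
grip_width: 0.0595
```

Run:
```python
from h import *
s=ctrl.get_state(); print(s["t"],s["eef_pos"],s["force"],yawof())
# go look: near infuser
y0=yawof(s); plan(.46,-.10,.33,y0+.3)
```

```text
7.9 [ 0.56030095 -0.11770757  0.28984165] [ 0.38048484  0.22928776 -0.16694297] 2.2301995496380007
roll -0.300 tool shift x 0.0923 y -0.0431 z -0.0402
```

Call:
{"name": "play_rows", "arguments": {
  "targets": [
    [[0,0,-0.004,-0.112,0.9],[0,0,-0.004,-0.112,0.9],[0,0,-0.004,-0.112,0.9],[0,0,-0.004,-0.112,0.9],[0,0,-0.004,-0.112,0.9],[0,0,-0.004,-0.112,0.9],[0,0,-0.004,-0.112,0.9],[0,0,-0.004,-0.112,0.9],[0,0,-0.004,-0.112,0.9],[0,0,-0.004,-0.112,0.9]]
  ]
}}

```text
t: 8.73
eef_pos: [0.5604, -0.1178, 0.3287]
ee_rot: [-3.142, 0.0, -2.927]
force: [-0.8, 0.3, -0.4]
grip_width: 0.0771
```

Call:
{"name": "play_rows", "arguments": {
  "targets": [
    [[0.0284,0,0,0,0.9],[0.0284,0,0,0,0.9],[0.0284,0,0,0,0.9],[0.0284,0,0,0,0.9],[0.0284,0,0,0,0.9]]
  ]
}}

```text
t: 9.15
eef_pos: [0.4202, -0.147, 0.3284]
ee_rot: [-3.141, 0.0, -2.933]
force: [-0.2, -0.3, 0.9]
grip_width: 0.0769
```

Run:
```python
from h import *
s=ctrl.get_state(); print(s["t"],s["eef_pos"],s["force"],yawof())
f=grab("wrist"); 
np.savez("w3.npz",**{k:f[k] for k in("T","cx","cy","f","im")})
t=grab("top")
a=cv2.resize(f["im"],(512,384)); b=cv2.resize(t["im"][150:240,250:340],(288,288),interpolation=cv2.INTER_CUBIC)
o=np.zeros((384,800,3),np.uint8); o[:,:512]=a; o[:288,512:]=b
cv2.imwrite("pics/w3.png",o)
for n,p in dict(tcp=s["eef_pos"],axis=(.626,-.201,.212),sauc=(.565,-.121,.014),inf=(.421,-.148,.107)).items(): print(n,proj(f,p).round(),((proj(t,p)-[250,150])*3.2+[512,0]).round())
```

```text
9.15 [ 0.4202009  -0.14704846  0.32838183] [-0.17957529 -0.34622935  0.88702603] -2.9326053976925146
tcp [252. 222.] [716. 272.]
axis [164. 340.] [751.  47.]
sauc [250. 226.] [641. 128.]
inf [252. 147.] [678. 263.]
```

View pics/w3.png

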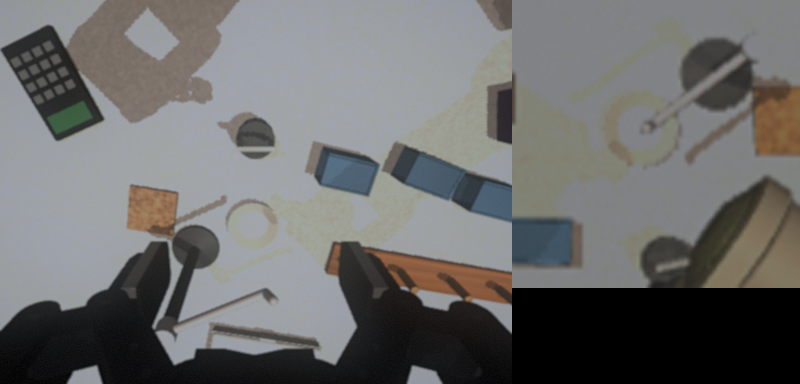

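Run:
```python
from h import *
w=dict(np.load("w3.npz"))
h=cv2.cvtColor(w["im"],cv2.COLOR_BGR2HSV); 
m=((h[:,:,2]>150)*255).astype(np.uint8)[143:154,230:285]; ys,xs=np.nonzero(m)
for r in w["im"][140:158:2,225:290:5].max(2): print(r)
for n,(u,v,z) in dict(end=(268,293,.220),barL=(238,149,.108),barR=(275,149,.108),head=(167,326,.208),saucer=(251,224,.013)).items(): print(n,ray(w,u,v,z).round(4))
e=ray(w,268,293,.22)[:2]-[.625,-.202]; print(np.degrees(np.arctan2(e[1],e[0])),np.linalg.norm(e))
d=np.array([.565,-.121])-[.625,-.202]; print(np.degrees(np.arctan2(d[1],d[0])))
```

```text
[167 161 115  72  82  83  84  84  72  66 138 168 170]
[167 170 120  70  79  83  85  84  85  67 141 166 170]
[171 172 134  67  77  81  80  80  82  68 151 164 168]
[168 173 155 106 115 115 116 115 116 116 150 164 165]
[170 171 165 158 158 159 160 161 164 164 159 165 167]
[173 166 164 153 152 154 153 157 156 157 159 164 170]
[173 165 165 147  97  97  97  95  97 137 159 163 163]
[172 166 171 168  85  77  83  79  80 156 158 164 164]
[171 166 173 168 142  83  84  82 128 161 161 164 167]
end [ 0.5399 -0.1061  0.22  ]
barL [ 0.4267 -0.164   0.108 ]
barR [ 0.4174 -0.1203  0.108 ]
head [ 0.6113 -0.2009  0.208 ]
saucer [ 0.5624 -0.1204  0.013 ]
131.5915616372564 0.1282347721209776
126.5288553669852
```

Run:
```python
from h import *
t=grab("top")
e=ray(t,292.2,189.7,.218); hd=ray(t,250+238/3.2,150+57/3.2,.2); print("end",e.round(3),"head",hd.round(3))
s=ray(t,250+129/3.2,150+127/3.2,.013); print("saucer",s.round(3))
for ax in([.626,-.201],[.622,-.203]):
  print([np.degrees(np.arctan2(*(p[:2]-ax)[::-1])).round(1) for p in(e,s)])
plan(.422,-.142,.09,None); plan(.422,-.142,.09,np.arctan2(.0437,-.0093)+np.pi/2)
```

```text
end [ 0.549 -0.103  0.218] head [ 0.618 -0.203  0.2  ]
saucer [ 0.566 -0.121  0.013]
[np.float64(128.0), np.float64(127.0)]
[np.float64(125.9), np.float64(124.5)]
roll -0.000 tool shift x -0.0024 y 0.0049 z 0.2391
roll -0.003 tool shift x -0.0024 y 0.0049 z 0.2391
```

Call:
{"name": "play_rows", "arguments": {
  "targets": [
    [[-0.0024,0.0049,0.015,0,0.9],[0,0,0.03,0,0.9],[0,0,0.03,0,0.9],[0,0,0.03,0,0.9],[0,0,0.03,0,0.9],[0,0,0.03,0,0.9],[0,0,0.03,0,0.9],[0,0,0.03,0,0.9],[0,0,0.023,0,0.9],[0,0,0.02,0,0.9]]
  ]
}}

```text
t: 10.13
eef_pos: [0.4235, -0.1416, 0.0583]
ee_rot: [3.14, -0.001, -2.933]
force: [-0.0, -0.4, 0.5]
grip_width: 0.0772
```

Call:
{"name": "play_rows", "arguments": {
  "targets": [
    [[0,0,0,0,0.8],[0,0,0,0,0.6],[0,0,0,0,0.4],[0,0,0,0,0.3],[0,0,0,0,0.3],[0,0,0,0,0.3]]
  ],
  "newtons": 40
}}

```text
t: 10.63
eef_pos: [0.424, -0.1426, 0.0612]
ee_rot: [-3.139, 0.002, -2.933]
force: [-0.5, -1.0, 7.9]
grip_width: 0.0447
```

Call:
{"name": "play_rows", "arguments": {
  "targets": [
    [[0,0,-0.02,0,0.3],[0,0,-0.024,0,0.3],[0,0,-0.024,0,0.3],[0,0,-0.024,0,0.3],[0,0,-0.024,0,0.3],[0,0,-0.024,0,0.3]]
  ]
}}

```text
t: 11.13
eef_pos: [0.4227, -0.1417, 0.2015]
ee_rot: [3.142, 0.0, -2.933]
force: [-0.1, -1.2, -2.5]
grip_width: 0.0445
```

Call:
{"name": "play_rows", "arguments": {
  "targets": [
    [[0,0,0,0.1125,0.3],[0,0,0,0.1125,0.3],[0,0,0,0.1125,0.3],[0,0,0,0.1125,0.3],[0,0,0,0.1125,0.3],[0,0,0,0.1125,0.3],[0,0,0,0.1125,0.3],[0,0,0,0.1125,0.3],[0,0,0,0.1125,0.3],[0,0,0,0.1125,0.3]]
  ]
}}

```text
t: 11.97
eef_pos: [0.4228, -0.1418, 0.2002]
ee_rot: [3.142, -0.0, 2.219]
force: [0.3, -0.4, -1.2]
grip_width: 0.0441
```

Call:
{"name": "play_rows", "arguments": {
  "targets": [
    [[0.0042,0.0246,0,0,0.3],[0.0042,0.0246,0,0,0.3],[0.0042,0.0246,0,0,0.3],[0.0042,0.0246,0,0,0.3],[0.0042,0.0246,0,0,0.3],[0,0,0,0,0.3]]
  ]
}}

```text
t: 12.47
eef_pos: [0.5096, -0.0478, 0.2]
ee_rot: [3.14, -0.0, 2.228]
force: [-1.0, 0.9, -1.3]
grip_width: 0.0444
```

Run:
```python
from h import *
s=ctrl.get_state(); print(s["t"],s["eef_pos"],s["force"],yawof(),s["grip_width"])
g=grab("scene"); f=grab("wrist")
o=np.hstack([cv2.resize(g["im"][110:250,160:260],(320,448),interpolation=cv2.INTER_CUBIC),cv2.resize(f["im"],(470,448))])
cv2.imwrite("pics/c5.png",o)
plan(.564,-.122,.19,None)
```

```text
12.4667 [ 0.50958964 -0.04784366  0.19996705] [-1.04194528  0.89230977 -1.32619576] 2.227673371748004 0.0444213114731338
roll -0.000 tool shift x -0.0914 y 0.0006 z 0.0099
```

View pics/c5.png

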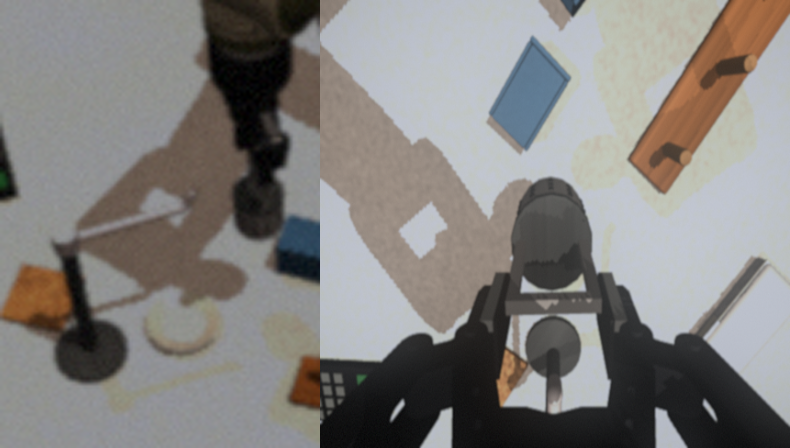

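Call:
{"name": "play_rows", "arguments": {
  "targets": [
    [[0,0.0006,0.01,0,0.3],[-0.0114,0,0,0,0.3],[-0.0114,0,0,0,0.3],[-0.0114,0,0,0,0.3],[-0.0114,0,0,0,0.3],[-0.0114,0,0,0,0.3],[-0.0114,0,0,0,0.3],[-0.0114,0,0,0,0.3],[-0.0114,0,0,0,0.3],[0,0,0,0,0.3]]
  ]
}}

```text
t: 13.4
eef_pos: [0.5651, -0.1245, 0.1896]
ee_rot: [-3.141, 0.001, 2.223]
force: [-0.2, 0.0, -1.9]
grip_width: 0.0442
```

Call:
{"name": "play_rows", "arguments": {
  "targets": [
    [[0,0,0.006,0,0.3],[0,0,0.006,0,0.3],[0,0,0.006,0,0.3],[0,0,0.006,0,0.3],[0,0,0,0,0.3]]
  ]
}}

```text
t: 13.82
eef_pos: [0.5631, -0.1219, 0.1645]
ee_rot: [-3.14, -0.002, 2.225]
force: [-1.0, -0.1, -0.9]
grip_width: 0.044
```

Run:
```python
from h import *
s=ctrl.get_state(); print(s["t"],s["eef_pos"],s["force"],yawof(),s["grip_width"])
g=grab("scene"); f=grab("wrist")
o=np.hstack([cv2.resize(g["im"][110:250,160:260],(320,448),interpolation=cv2.INTER_CUBIC),cv2.resize(f["im"],(470,448))])
cv2.imwrite("pics/c6.png",o)
```

```text
13.8167 [ 0.56311181 -0.12194465  0.16445793] [-0.99005917 -0.08490302 -0.88969991] 2.225146120482363 0.04403007353587953
```

View pics/c6.png

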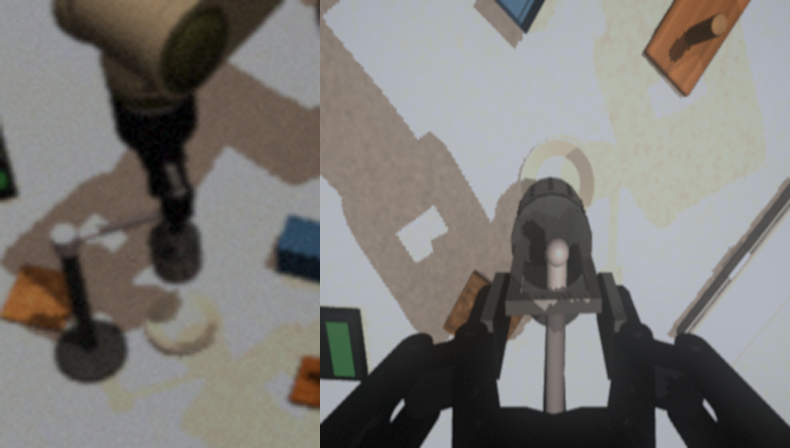

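Call:
{"name": "play_rows", "arguments": {
  "targets": [
    [[0,0,0.002,0,0.3],[0,0,0.002,0,0.3],[0,0,0,0,0.3]]
  ]
}}

```text
t: 14.17
eef_pos: [0.5639, -0.1225, 0.1618]
ee_rot: [3.142, -0.0, 2.225]
force: [-0.3, -0.4, -1.2]
grip_width: 0.0448
```

Call:
{"name": "play_rows", "arguments": {
  "targets": [
    [[0,0,0.002,0,0.3],[0,0,0,0,0.3]]
  ]
}}

```text
t: 14.33
eef_pos: [0.5643, -0.1225, 0.1613]
ee_rot: [3.14, 0.002, 2.225]
force: [-1.9, 1.7, 5.9]
grip_width: 0.0446
```

Call:
{"name": "play_rows", "arguments": {
  "targets": [
    [[0,0,0,0,0.52],[0,0,0,0,0.56],[0,0,0,0,0.62],[0,0,0,0,0.7],[0,0,0,0,0.75],[0,0,0,0,0.75]]
  ]
}}

```text
t: 14.83
eef_pos: [0.5639, -0.1226, 0.1599]
ee_rot: [-3.141, -0.0, 2.225]
force: [-0.4, 1.2, -0.8]
grip_width: 0.064
```

Call:
{"name": "play_rows", "arguments": {
  "targets": [
    [[0,0,-0.015,0,0.75],[0,0,-0.02,0,0.75],[0,0,-0.025,0,0.75],[0,0,-0.03,0,0.75],[0,0,-0.03,0,0.75],[0,0,-0.03,0,0.75]]
  ]
}}

```text
t: 15.33
eef_pos: [0.5636, -0.1224, 0.3115]
ee_rot: [-3.142, -0.0, 2.225]
force: [0.8, 0.4, -0.3]
grip_width: 0.064
```

Run:
```python
from h import *
s=ctrl.get_state(); print(s["t"],s["eef_pos"],s["force"],s["joint_positions"].round(2))
f=grab("wrist"); t=grab("top"); g=grab("scene")
o=np.zeros((600,800,3),np.uint8)
o[:384,:400]=f["im"][:,80:480]
o[:300,400:]=cv2.resize(t["im"][160:250,130:250],(400,300),interpolation=cv2.INTER_CUBIC)
o[300:600,400:]=cv2.resize(g["im"][160:250,150:270],(400,300),interpolation=cv2.INTER_CUBIC)
cv2.imwrite("pics/c7.png",o)
print("cups");[print(np.round(b[:5],3),b[5].round()) for b in blobs(t,(95,60,30),(125,255,255),.05) if b[1]>-.5]
```

```text
15.3333 [ 0.56363046 -0.12242462  0.31145631] [ 0.79707213  0.36617103 -0.31328747] [-0.42  0.38  0.98  0.    1.78 -1.07]
cups
[0.417 0.11  0.071 0.045 1.437] [222. 232.]
[0.418 0.321 0.076 0.046 1.321] [159. 232.]
[0.435 0.217 0.076 0.044 1.522] [191. 227.]
[ 0.441 -0.008  0.067  0.044 -1.564] [258. 226.]
```

View pics/c7.png

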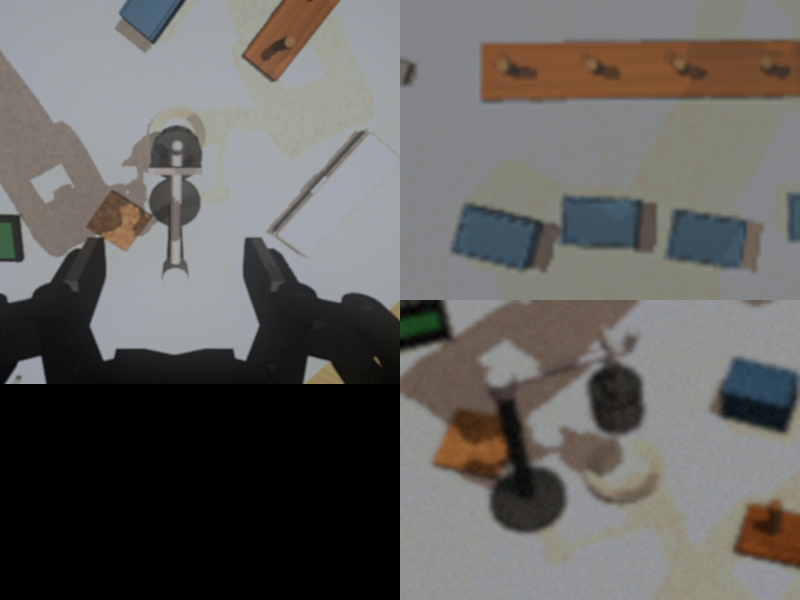

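Call:
{"name": "play_rows", "arguments": {
  "targets": [
    [[0,0,0,0.109,1],[0,0,0,0.109,1],[0,0,0,0.109,1],[0,0,0,0.109,1],[0,0,0,0.109,1],[0,0,0,0.109,1]]
  ]
}}

```text
t: 15.98
eef_pos: [0.5636, -0.1224, 0.3084]
ee_rot: [-3.139, -0.001, 1.565]
force: [-0.9, 0.4, 0.2]
grip_width: 0.0856
```

Call:
{"name": "play_rows", "arguments": {
  "targets": [
    [[0.0268,-0.0161,0,0,1],[0.0268,-0.0161,0,0,1],[0.0268,-0.0161,0,0,1],[0.0268,-0.0161,0,0,1],[0.0268,-0.0161,0.03,0,1],[0.0268,-0.0161,0.03,0,1],[0.0268,-0.0161,0.04,0,1],[0.0268,-0.0161,0.04,0,1],[0,0,0.04,0,1],[0,0,0,0,1]]
  ]
}}

```text
t: 16.82
eef_pos: [0.4371, 0.0814, 0.1405]
ee_rot: [-3.128, -0.001, 1.573]
force: [0.3, -0.6, -1.1]
grip_width: 0.0855
```

```bash
cat > snap.py <<'E'
from h import *
n=sys.argv[1]; s=ctrl.get_state(); print(s["t"],s["eef_pos"].round(4),yawof(s))
f=grab("wrist"); np.savez(n+".npz",**{k:f[k] for k in("T","cx","cy","f","im")})
E
python3 snap.py v1
```

```text
16.8167 [0.4371 0.0814 0.1405] 1.5725456388077528
```

Call:
{"name": "play_rows", "arguments": {
  "targets": [
    [[0.038,0,0,0,1],[0.04,-0.008,0,0,1],[0.04,-0.008,0,0,1],[0,0,0,0,1]]
  ]
}}

```text
t: 17.2
eef_pos: [0.4258, 0.203, 0.1487]
ee_rot: [3.139, -0.002, 1.575]
force: [-0.1, -0.9, -0.3]
grip_width: 0.0853
```

```bash
python3 snap.py v2
```

```text
17.2 [0.4258 0.203  0.1487] 1.5753734897696026
```

Call:
{"name": "play_rows", "arguments": {
  "targets": [
    [[0.035,0,0,0,1],[0.036,0.008,0,0,1],[0.036,0.008,0,0,1],[0,0,0,0,1]]
  ]
}}

```text
t: 17.58
eef_pos: [0.4445, 0.3086, 0.1481]
ee_rot: [3.138, -0.002, 1.572]
force: [-0.5, -1.3, -1.1]
grip_width: 0.0857
```

```bash
python3 snap.py v3
```

```text
17.5833 [0.4445 0.3086 0.1481] 1.5722193539414078
```

Call:
{"name": "play_rows", "arguments": {
  "targets": [
    [[0.035,0,0,0,1],[0.034,-0.008,0,0,1],[0.034,-0.008,0,0,1],[0,0,0,0,1]]
  ]
}}

```text
t: 17.97
eef_pos: [0.426, 0.4109, 0.1477]
ee_rot: [3.141, -0.002, 1.573]
force: [-1.1, -0.7, 0.0]
grip_width: 0.0855
```

```bash
python3 snap.py v4
python3 - <<'E'
import numpy as np,cv2
L=[np.load(f"v{i}.npz")["im"][100:384,80:440] for i in(1,2,3,4)]
o=np.vstack([np.hstack(L[:2]),np.hstack(L[2:])]); print(o.shape); cv2.imwrite("pics/v.png",o)
E
```

```text
17.9667 [0.426  0.4109 0.1477] 1.5725680414263699
(568, 720, 3)
```

View pics/v.png

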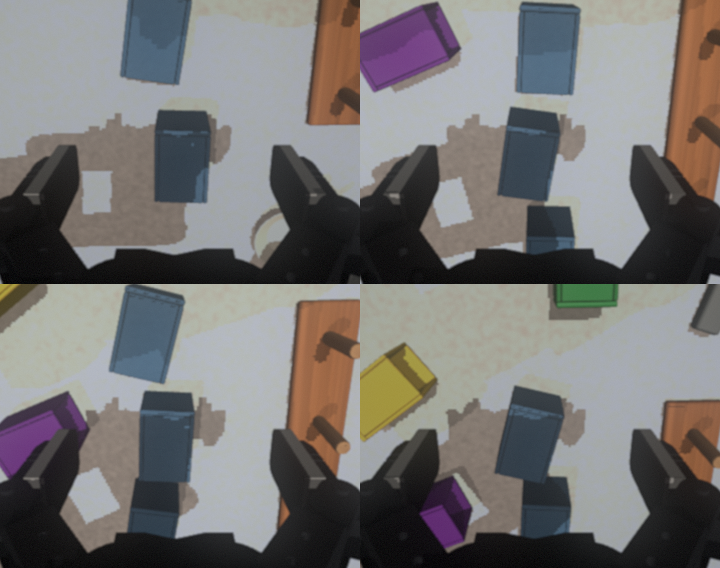

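Run:
```python
import numpy as np
np.set_printoptions(linewidth=220)
im=np.load("v1.npz")["im"].max(2); print(im[204:246:2,230:296:3])
im=np.load("v4.npz")["im"].max(2); print(im[(383-284)+100-4:(383-284)+146:2,215:290:4])
```

```text
[[174 173 172 173 171 166 162 161 164 166 164 168 168 166 167 163 166 169 167 166 168 168]
 [173 172 172 171 167 165 164 166 165 166 166 166 167 167 166 161 163 167 166 167 168 168]
 [175 175 176 158 160 162 163 162 161 164 168 167 168 168 165 163 163 167 168 169 168 168]
 [178 176 173  98  93 100  99  98 100 111 112 118 119 119 120 121 126 128 132 165 168 167]
 [176 177 161  69  67  68  67  66  67  66  66  68  68  69  69  70  70  71  73 144 168 167]
 [175 174 147  66  67  67  68  68  68  67  67  68  66  68  68  68  70  70  68 105 134 166]
 [175 174 143  67  69  68  68  68  67  68  69  69  67  68  68  68  70  68  67  76 113 167]
 [174 174 129  67  68  66  66  66  66  67  67  66  67  67  68  69  66  70  69  72 107 129]
 [171 171 103  68  67  66  68  68  66  66  67  67  67  65  69  68  69  66  69  72 105 103]
 [171 172  94  66  67  65  65  66  67  68  66  66  66  65  66  65  67  68  66  70 101 106]
 [138 139  75  68  66  64  66  67  66  66  66  64  66  68  66  67  66  68  68  66 100 107]
 [126 125  68  64  66  65  66  65  64  63  64  65  65  65  65  67  67  67  67  65  91 108]
 [130 12
[... 2087 characters left out ...]
32 108 117  96 103 101 102 108 119 104  98  78  67  67  68  82 126]
 [138 131 135  91 113 109 119 114 101 100 102 104 118 111 102  80  71  79 124]
 [131 130 131  76  90  95  95 102 113 116 103 100 104 100  94  90  96  74 129]
 [129 130 130  67  69  78  80  87  95 118 111 115  87  73  70  76  89  84 131]
 [130 130 128  65  70  79  77  78  76  93  95  94  78  76  77  71  69  96 132]
 [131 131 127  68  67  77  78  79  78  78  77  76  77  79  79  80  70 112 129]
 [130 133 127  73  68  77  78  78  77  77  79  78  78  80  79  81  77 126 132]
 [130 131 122  77  72  78  77  77  78  76  78  79  79  78  79  80  79 131 132]
 [130 129 109  79  73  78  77  77  77  77  79  76  75  78  79  79  79 129 129]]
```

Run:
```python
import numpy as np,cv2
np.set_printoptions(linewidth=220)
print(cv2.imread("pics/w1.png").max(2)[225:310:5,555:625:5])
print(np.load("w3.npz")["im"].max(2)[140:190:3,306:345:3])
for n,r,c in(("v2",(210,232),(230,275)),("v3",(210,230),(225,270))):
    print(np.load(n+".npz")["im"].max(2)[r[0]-4:r[1]+12:3,c[0]-10:c[1]+10:4])
```

```text
[[178 181 182 185 176 175 176 176 175 172 172 176 174 172]
 [138 137 137 121 112 113 117 118 114 114 116 115 120 137]
 [134 133 124  77  66  67  68  67  66  63  67  66  66  67]
 [136 122 110  78  71  65  64  63  62  64  64  63  64  63]
 [125 113 112  76  78  76  67 102 106 108 106 105 102 101]
 [112 111 107  78  77  76  76 119 119 120 116 113 112 109]
 [112 112 107  76  78  77  81 126 123 125 124 125 125 123]
 [113 111  99  78  77  76  88 126 123 124 125 123 123 124]
 [112 111  89  76  76  77  93 123 123 122 122 122 122 121]
 [108 111  84  77  78  74 102 123 123 124 122 122 122 122]
 [111 111  78  77  77  76 112 123 121 128 125 123 122 122]
 [141 138  86  69  70  70 116 121 127 137 134 124 120 121]
 [171 176 138  62  64  66 121 131 137 136 135 137 125 120]
 [177 174 178 139  61  71 126 136 135 136 136 135 134 122]
 [175 174 173 178 147  74 120 116 119 118 120 115 115 116]
 [178 177 172 176 183 164 160 160 159 160 160 150 150 151]
 [176 177 176 172 172 182 185 177 182 185 184 182 180 184]]
[[170 166 162 158 170 168 171 169 167 172 166 164 167]
 [167 166 142 126 127 137 146 157 169 171
[... 1916 characters left out ...]
109  73  72  71  71  73  73  72  71  71  71  73  91 182 170]
 [189 190  91  71  71  70  71  71  71  71  70  73  72  70  79 182 127]
 [191 190  74  71  71  72  70  70  70  70  71  70  72  72  74 178 127]
 [190 186  69  71  70  70  69  68  70  69  69  68  72  71  71 173 121]
 [192 170  69  70  70  69  67  68  68  67  69  69  70  70  71 166 112]
 [153 136 129 127 120 119 115 113 104 102  89  84  79  85  79 109 110]
 [140 119 104 110 115 113 103 107 106 114 121 125 126 125  99  97 107]
 [142 113  74  86  86  82  80  98 113 118 118 107  95  78  74 105 112]
 [141 101  73  85  85  84  83  81  83  98 103  88  84  85  83 106 112]
 [139 101  74  83  82  83  84  85  84  81  83  85  85  85  82 106 111]]
```

Run:
```python
from h import *
for n,P in dict(v1=[(237,234),(290,234),(235,302),(288,302)],v2=[(230,228),(277,236),(220,295),(270,302)],v3=[(221,229),(273,233),(218,293),(270,299)]).items():
    w=dict(np.load(n+".npz")); q=np.array([ray(w,u,v,.05)[:2] for u,v in P]); d=q[:2].mean(0)-q[2:].mean(0)
    print(n,q.round(3).tolist(),"c",q.mean(0).round(4),"len",np.linalg.norm(d).round(3),"head",np.degrees(np.arctan2(d[1],d[0])).round(1))
plan(.441,.015,.10,np.pi/2)
```

```text
v1 [[0.421, 0.032], [0.468, 0.032], [0.418, -0.039], [0.468, -0.038]] c [ 0.4438 -0.0034] len 0.07 head 89.1
v2 [[0.405, 0.155], [0.447, 0.148], [0.394, 0.085], [0.442, 0.077]] c [0.4221 0.1162] len 0.071 head 83.6
v3 [[0.415, 0.26], [0.462, 0.256], [0.411, 0.193], [0.461, 0.187]] c [0.4373 0.2241] len 0.068 head 87.3
roll 0.001 tool shift x -0.3938 y 0.0144 z 0.0475
```

Call:
{"name": "play_rows", "arguments": {
  "targets": [
    [[-0.0328,0.0014,0,0,1],[-0.0328,0.0014,0,0,1],[-0.0328,0.0014,0,0,1],[-0.0328,0.0014,0,0,1],[-0.0328,0.0014,0,0,1],[-0.0328,0.0014,0,0,1],[-0.0328,0.0014,0,0,1],[-0.0328,0.0014,0,0,1],[-0.0328,0.0014,0,0,1],[-0.0328,0.0014,0,0,1]]
  ]
}}

```text
t: 18.85
eef_pos: [0.4399, 0.0766, 0.1477]
ee_rot: [3.14, 0.001, 1.568]
force: [1.0, 0.2, 0.6]
grip_width: 0.0853
```

Call:
{"name": "play_rows", "arguments": {
  "targets": [
    [[-0.0328,0.0014,0.01,0,1],[-0.0328,0.0014,0.01,0,1],[0,0,0.025,0,1],[0,0,0.025,0,1],[0,0,0.02,0,1],[0,0,0.02,0,1],[0,0,0.01,0,1],[0,0,0,0,1]]
  ]
}}

```text
t: 19.52
eef_pos: [0.4418, 0.0129, 0.0258]
ee_rot: [-3.139, -0.0, 1.568]
force: [-0.7, -0.7, -0.1]
grip_width: 0.0854
```

Call:
{"name": "play_rows", "arguments": {
  "targets": [
    [[0.002,0.001,0.008,0,1],[0,0,0.008,0,1],[0,0,0,0,1]]
  ]
}}

```text
t: 19.77
eef_pos: [0.4436, 0.0162, 0.0102]
ee_rot: [-3.141, -0.0, 1.57]
force: [-0.9, -0.1, -0.4]
grip_width: 0.0856
```

Run:
```python
from h import *
s=ctrl.get_state(); print(s["t"],s["eef_pos"].round(4),s["force"])
w=grab("wrist"); print(proj(w,s["eef_pos"]),proj(w,(.444,-.005,.05)))
t=grab("top"); g=grab("scene"); cv2.imwrite("pics/a.png",np.hstack([cv2.resize(w["im"],(512,384)),cv2.resize(g["im"][130:226,220:292],(288,384),interpolation=cv2.INTER_CUBIC)]))
```

```text
19.7667 [0.4436 0.0162 0.0102] [-0.89739528 -0.05865451 -0.44368387]
[253.66617763 225.08072427] [254.28671956 301.22706356]
```

View pics/a.png

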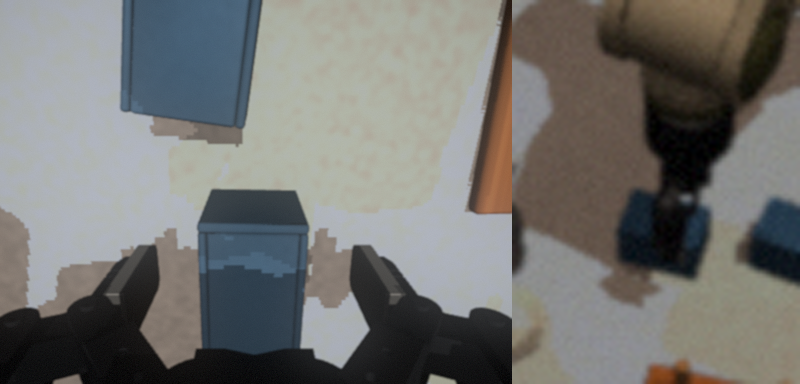

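Call:
{"name": "play_rows", "arguments": {
  "targets": [
    [[0.001,0,0.008,0,1],[0,0,0,0,0.9],[0,0,0,0,0.7],[0,0,0,0,0.5],[0,0,0,0,0.4],[0,0,0,0,0.4],[0,0,0,0,0.4]]
  ],
  "newtons": 25
}}

```text
t: 20.5
eef_pos: [0.444, 0.0176, 0.0029]
ee_rot: [3.141, 0.0, 1.571]
force: [-0.8, 0.2, 3.5]
grip_width: 0.0494
```

Call:
{"name": "play_rows", "arguments": {
  "targets": [
    [[0,0,0,0,0.575],[0,0,0,0,0.575],[-0.003,0,-0.006,0,0.575],[-0.003,0,-0.006,0,0.575],[-0.004,0,-0.006,0,0.575],[-0.004,0,-0.005,0,0.575],[-0.004,0,-0.004,0,0.575],[0,0,0,0,0.575],[0,0,0,0,0.575]]
  ],
  "newtons": 20
}}

```text
t: 21.25
eef_pos: [0.444, -0.0007, 0.0299]
ee_rot: [3.141, 0.0, 1.57]
force: [-1.1, 0.4, -1.1]
grip_width: 0.0498
```

```bash
cat > tilt.py <<'E'
from h import *
s=ctrl.get_state(); print(s["t"],s["eef_pos"].round(4),s["force"].round(1),s["grip_width"])
w=grab("wrist"); m=cv2.inRange(cv2.cvtColor(w["im"],cv2.COLOR_BGR2HSV),(95,60,25),(125,255,255))
n=[(r,int(c.min()),int(c.max()),int(w["im"][r,240:266].max(1).mean())) for r in range(150,384,12) for c in [180+np.nonzero(m[r,180:330])[0]] if len(c)>10]
print(n)
E
python3 tilt.py
```

```text
21.25 [ 0.444  -0.0007  0.0299] [-1.1  0.4 -1.1] 0.049768489856018484
[(222, 209, 296, 64), (234, 198, 310, 83), (246, 197, 312, 99), (258, 197, 311, 106), (270, 198, 310, 111), (282, 197, 311, 75), (294, 200, 315, 76), (306, 200, 306, 75), (318, 201, 305, 75), (330, 201, 304, 74), (342, 202, 303, 73), (354, 247, 261, 30)]
```

```bash
cat > prof.py <<'E'
from h import *
w=grab("wrist") if len(sys.argv)<2 else None
im=w["im"] if w else cv2.imread(sys.argv[1])[:384,:512]
m=cv2.inRange(cv2.cvtColor(im,cv2.COLOR_BGR2HSV),(95,60,25),(125,255,255))
for r in range(150,384,6):
    c=180+np.nonzero(m[r,180:330])[0]
    if len(c)>10: print(r,int(c.min()),int(c.max()),int(im[r,225:285].max(1).mean()),end=" | ")
print()
E
python3 prof.py pics/a.png; python3 prof.py
```

```text
210 229 283 66 | 216 218 287 64 | 222 200 295 65 | 228 198 307 109 | 234 199 305 91 | 240 199 306 107 | 246 199 306 107 | 252 199 306 109 | 258 199 305 118 | 264 200 305 120 | 270 200 304 96 | 276 200 304 83 | 282 201 303 77 | 288 201 303 77 | 294 201 302 77 | 300 201 302 76 | 306 201 301 76 | 312 202 301 76 | 318 202 300 75 | 324 202 300 75 | 330 203 299 75 | 336 203 299 74 | 342 203 299 74 | 348 203 298 70 | 354 247 262 24 | 
216 219 284 66 | 222 212 296 64 | 228 204 302 63 | 234 198 310 76 | 240 197 313 106 | 246 197 311 99 | 252 197 312 105 | 258 197 311 106 | 264 197 311 106 | 270 198 311 111 | 276 198 311 80 | 282 197 311 76 | 288 198 319 75 | 294 200 314 75 | 300 200 318 75 | 306 200 306 75 | 312 201 306 74 | 318 201 305 74 | 324 201 305 74 | 330 201 324 74 | 336 201 304 74 | 342 202 303 73 | 348 202 303 70 | 354 247 262 22 |
```

Call:
{"name": "play_rows", "arguments": {
  "targets": [
    [[0,0,0,0,0.58],[0,0,0,0,0.58],[0,0,0,0,0.584],[0,0,0,0,0.584]]
  ]
}}

```text
t: 21.68
eef_pos: [0.4439, -0.0003, 0.0296]
ee_rot: [-3.141, -0.0, 1.571]
force: [-0.2, 0.1, -1.2]
grip_width: 0.0498
```

```bash
python3 tilt.py; python3 prof.py
```

```text
21.6833 [ 4.439e-01 -3.000e-04  2.960e-02] [-0.2  0.1 -1.2] 0.04980250805110898
[(222, 219, 297, 64), (234, 198, 310, 67), (246, 197, 312, 98), (258, 197, 312, 105), (270, 197, 312, 115), (282, 197, 318, 76), (294, 200, 307, 75), (306, 200, 306, 75), (318, 201, 305, 75), (330, 201, 304, 74), (342, 202, 303, 73), (354, 248, 261, 29)]
216 224 283 66 | 222 213 297 65 | 228 201 307 63 | 234 198 310 69 | 240 197 313 107 | 246 197 312 98 | 252 197 312 106 | 258 197 312 106 | 264 197 312 106 | 270 197 311 107 | 276 196 311 87 | 282 197 310 76 | 288 197 316 75 | 294 200 315 75 | 300 200 306 75 | 306 200 320 75 | 312 200 305 74 | 318 201 305 75 | 324 201 304 74 | 330 201 304 74 | 336 201 304 74 | 342 202 303 73 | 348 202 303 70 | 354 248 261 22 |
```

Call:
{"name": "play_rows", "arguments": {
  "targets": [
    [[0,0,0,0,0.587],[0,0,0,0,0.587],[0,0,0,0,0.59],[0,0,0,0,0.59]]
  ]
}}

```text
t: 22.12
eef_pos: [0.444, -0.0004, 0.0298]
ee_rot: [3.141, 0.0, 1.571]
force: [0.8, -0.6, 0.3]
grip_width: 0.0501
```

```bash
python3 tilt.py; python3 prof.py
```

```text
22.1167 [ 4.44e-01 -4.00e-04  2.98e-02] [ 0.8 -0.6  0.3] 0.05011841224998992
[(198, 232, 282, 67), (210, 206, 301, 108), (222, 206, 302, 108), (234, 207, 301, 121), (246, 208, 301, 123), (258, 209, 301, 119), (270, 210, 300, 78), (282, 211, 300, 78), (294, 212, 300, 77), (306, 213, 300, 76), (318, 214, 300, 76)]
198 227 272 68 | 204 212 301 79 | 210 205 301 108 | 216 207 302 107 | 222 206 301 108 | 228 207 301 111 | 234 207 301 121 | 240 208 301 124 | 246 208 301 123 | 252 208 301 123 | 258 209 301 113 | 264 210 301 79 | 270 210 301 78 | 276 211 300 78 | 282 211 300 78 | 288 212 300 77 | 294 212 300 77 | 300 213 300 76 | 306 213 300 76 | 312 214 300 76 | 318 214 299 76 | 324 215 299 75 |
```

Run:
```python
from h import *
t=grab("top")
for u,v in((161.4,178.9),(187.8,178.9),(214.2,178.9),(240,178.3)): print("peg",ray(t,u,v,.065).round(4))
print("rack");[print(np.round(b[:5],3)) for b in blobs(t,(3,110,50),(16,255,255),.01)]
print("cups");[print(np.round(b[:5],3)) for b in blobs(t,(95,60,30),(125,255,255),.05) if b[1]>-.5]
w=dict(np.load("v4.npz"))
# peg tips seen in v4/v3/v2 (montage->full)
for n,u,v in(("v3",355-280+0,0),):pass
```

```text
peg [0.5933 0.3152 0.065 ]
peg [0.5943 0.2277 0.065 ]
peg [0.5953 0.1399 0.065 ]
peg [0.5983 0.0538 0.065 ]
rack
[ 0.574 -0.286  0.071  0.07  -1.561]
[ 0.59   0.182  0.326  0.056 -1.559]
[1.083 0.895 0.077 0.017 0.058]
cups
[0.418 0.11  0.07  0.044 1.425]
[0.418 0.321 0.076 0.046 1.334]
[0.435 0.217 0.075 0.044 1.522]
```

Call:
{"name": "play_rows", "arguments": {
  "targets": [
    [[0,0,0,0,0.7],[0,0,0,0,0.8],[0,0,0.012,0,0.8],[0,0,0.01,0,0.8],[0,0,0,0,0.7],[0,0,0,0,0.4],[0,0,0,0,0.4],[0,0,0,0,0.4]]
  ],
  "newtons": 20
}}

```text
t: 22.93
eef_pos: [0.4442, -0.0005, 0.0081]
ee_rot: [3.141, 0.0, 1.571]
force: [-0.4, 0.4, -2.1]
grip_width: 0.0495
```

Call:
{"name": "play_rows", "arguments": {
  "targets": [
    [[0,0,-0.02,0,0.4],[0,0,-0.025,0,0.4],[0,0,-0.025,0,0.4],[0,0,-0.025,0,0.4],[0,0,-0.025,0,0.4],[0,0,0,-0.112,0.4],[0,0,0,-0.112,0.4],[0,0,0,-0.112,0.4],[0,0,0,-0.112,0.4],[0,0,0,-0.112,0.4]]
  ]
}}

```text
t: 23.77
eef_pos: [0.4438, -0.0004, 0.1281]
ee_rot: [3.141, 0.0, 2.136]
force: [-0.3, -0.3, -1.3]
grip_width: 0.0495
```

Call:
{"name": "play_rows", "arguments": {
  "targets": [
    [[0,0,0,-0.112,0.4],[0,0,0,-0.112,0.4],[0,0,0,-0.112,0.4],[0,0,0,-0.112,0.4],[0,0,0,-0.112,0.4],[0,0,0,-0.112,0.4],[0,0,0,-0.112,0.4],[0,0,0,-0.112,0.4],[0,0,0,-0.115,0.4],[0,0,0,0,0.4]]
  ]
}}

```text
t: 24.6
eef_pos: [0.4438, -0.0004, 0.128]
ee_rot: [-3.141, 0.0, -3.137]
force: [0.2, -0.6, 0.0]
grip_width: 0.0497
```

Call:
{"name": "play_rows", "arguments": {
  "targets": [
    [[-0.0145,0.0129,0,0,0.4],[-0.0145,0.0129,0,0,0.4],[-0.0145,0.0129,0,0,0.4],[-0.0145,0.0129,0,0,0.4],[0,0,0,0,0.4]]
  ]
}}

```text
t: 25.02
eef_pos: [0.5037, 0.0528, 0.1278]
ee_rot: [3.141, 0.002, 3.14]
force: [-0.3, 0.4, -1.4]
grip_width: 0.0499
```

```bash
python3 tilt.py
python3 - <<'E'
from h import *
print(yawof())
w=grab("wrist"); t=grab("top")
# rack-coloured pixels in wrist view
m=cv2.inRange(cv2.cvtColor(w["im"],cv2.COLOR_BGR2HSV),(3,90,60),(18,255,255))
for r in range(0,384,24):
    c=np.nonzero(m[r])[0]
    if len(c)>5: print(r,c.min(),c.max(),len(c))
for p in((.594,.051,.065),(.593,.139,.065),(.592,.227,.065)): print(proj(w,p).round())
cv2.imwrite("pics/b.png",np.hstack([w["im"],cv2.resize(t["im"][160:256,190:262],(288,384),interpolation=cv2.INTER_CUBIC)]))
E
```

```text
25.0167 [0.5037 0.0528 0.1278] [-0.3  0.4 -1.4] 0.04993841331431611
[(222, 220, 302, 64), (234, 200, 305, 77), (246, 199, 308, 89), (258, 200, 309, 73), (270, 201, 308, 73), (282, 203, 309, 82), (294, 204, 307, 127), (306, 205, 307, 128), (318, 205, 306, 127), (330, 206, 306, 126), (342, 208, 326, 125), (354, 205, 323, 52), (366, 207, 313, 24)]
3.140344890583562
240 326 511 186
264 350 511 162
288 457 474 16
[251. 292.]
[357. 291.]
[463. 290.]
```

Call:
{"name": "play_rows", "arguments": {
  "targets": [
    [[0,-0.0015,0.0197,0,0.4],[0,0,0.0197,0,0.4],[0,0,0.0197,0,0.4],[0,0,0.0197,0,0.4],[-0.0078,0,0,0,0.4],[-0.0078,0,0,0,0.4],[-0.0078,0,0,0,0.4],[0,0,0,0,0.4]]
  ]
}}

```text
t: 25.83
eef_pos: [0.5279, 0.0492, 0.0503]
ee_rot: [-3.141, 0.004, 3.141]
force: [-0.3, -1.5, -0.9]
grip_width: 0.0495
```

Call:
{"name": "play_rows", "arguments": {
  "targets": [
    [[-0.0035,0,-0.0038,0,0.4],[-0.0035,0,-0.0038,0,0.4],[-0.0058,0,-0.007,0,0.4],[-0.0066,0,-0.006,0,0.4],[-0.0066,0,-0.006,0,0.4]]
  ]
}}

```text
t: 26.25
eef_pos: [0.5508, 0.0498, 0.0762]
ee_rot: [3.142, -0.002, -3.141]
force: [-2.6, -0.4, -2.2]
grip_width: 0.0494
```

```bash
python3 tilt.py; python3 prof.py
```

```text
26.25 [0.5508 0.0498 0.0762] [-2.6 -0.4 -2.2] 0.049370883416720183
[(174, 243, 282, 83), (186, 226, 289, 79), (198, 219, 289, 73), (210, 214, 299, 65), (222, 209, 299, 62), (234, 199, 306, 73), (246, 198, 309, 83), (258, 199, 309, 70), (270, 201, 308, 70), (282, 204, 305, 122), (294, 206, 303, 125), (306, 207, 302, 125), (318, 208, 300, 126), (330, 210, 299, 124)]
168 233 278 86 | 174 225 279 85 | 180 222 292 83 | 186 223 288 81 | 192 219 287 79 | 198 215 290 76 | 204 209 293 69 | 210 212 297 66 | 216 207 308 63 | 222 204 303 61 | 228 197 311 84 | 234 198 307 71 | 240 198 310 79 | 246 198 309 79 | 252 200 309 78 | 258 200 308 70 | 264 201 308 71 | 270 201 307 72 | 276 202 308 75 | 282 204 305 120 | 288 205 304 122 | 294 206 303 124 | 300 207 302 124 | 306 207 301 125 | 312 208 301 128 | 318 209 300 129 | 324 210 299 129 |
```

Call:
{"name": "play_rows", "arguments": {
  "targets": [
    [[-0.008,0,-0.0042,0,0.4],[-0.008,0,-0.0042,0,0.4],[-0.0088,0,-0.0021,0,0.4],[-0.0088,0,-0.0021,0,0.4],[-0.009,0,0,0,0.4],[-0.009,0,0,0,0.4],[-0.0082,0,0.0023,0,0.4],[-0.0082,0,0.0023,0,0.4],[0,0,0,0,0.4]]
  ]
}}

```text
t: 27.1
eef_pos: [0.6199, 0.0496, 0.0827]
ee_rot: [-3.142, -0.001, -3.141]
force: [-1.5, -0.6, -1.0]
grip_width: 0.0494
```

```bash
python3 tilt.py; python3 prof.py
```

```text
27.1 [0.6199 0.0496 0.0827] [-1.5 -0.6 -1. ] 0.049355997522028586
[(150, 194, 315, 139), (162, 193, 315, 139), (174, 193, 315, 138), (186, 193, 315, 139), (198, 193, 315, 133), (210, 193, 316, 128), (222, 193, 316, 113), (234, 192, 316, 90), (246, 192, 314, 90)]
150 194 315 132 | 156 194 315 131 | 162 194 315 129 | 168 193 315 130 | 174 193 315 127 | 180 193 315 127 | 186 193 315 122 | 192 193 315 121 | 198 193 315 119 | 204 193 315 117 | 210 193 315 117 | 216 193 316 117 | 222 193 316 114 | 228 192 316 105 | 234 192 316 88 | 240 192 317 90 | 246 192 317 90 | 252 192 310 87 |
```

Call:
{"name": "play_rows", "arguments": {
  "targets": [
    [[0.01,0.001,0,0,0.4],[0.009,0,0.004,0,0.4],[0,0,0.008,0,0.4],[0,0,0.008,0,0.4],[0,0,0.008,0,0.4],[0,0,0.004,0,0.4],[0,0,0,0,0.4]]
  ]
}}

```text
t: 27.78
eef_pos: [0.6013, 0.0506, 0.0506]
ee_rot: [3.142, 0.001, 3.142]
force: [3.7, -0.1, -2.8]
grip_width: 0.0493
```

Call:
{"name": "play_rows", "arguments": {
  "targets": [
    [[0,0,0.003,0,0.4],[0,0,0,0,0.4]]
  ]
}}

```text
t: 27.95
eef_pos: [0.6013, 0.0506, 0.0485]
ee_rot: [-3.141, 0.002, -3.142]
force: [5.3, -0.5, -1.1]
grip_width: 0.0493
```

Call:
{"name": "play_rows", "arguments": {
  "targets": [
    [[0,0,0.003,0,0.4],[0,0,0,0,0.4]]
  ]
}}

```text
t: 28.12
eef_pos: [0.6011, 0.0506, 0.0455]
ee_rot: [-3.141, 0.002, -3.142]
force: [6.5, -0.5, -1.6]
grip_width: 0.0493
```

Call:
{"name": "play_rows", "arguments": {
  "targets": [
    [[-0.005,0,-0.002,0,0.4],[-0.005,0,0,0,0.4],[0,0,0,0,0.4]]
  ]
}}

```text
t: 28.37
eef_pos: [0.6105, 0.0507, 0.0471]
ee_rot: [3.142, -0.001, -3.141]
force: [0.7, -0.5, -0.8]
grip_width: 0.049
```

Call:
{"name": "play_rows", "arguments": {
  "targets": [
    [[0,0,0.003,0,0.4],[0,0,0.003,0,0.4],[0,0,0,0,0.4]]
  ]
}}

```text
t: 28.62
eef_pos: [0.61, 0.0508, 0.041]
ee_rot: [3.141, -0.001, -3.141]
force: [0.7, 0.3, -0.2]
grip_width: 0.0491
```

Call:
{"name": "play_rows", "arguments": {
  "targets": [
    [[0,0,0.003,0,0.4],[0,0,0,0,0.4]]
  ]
}}

```text
t: 28.78
eef_pos: [0.6119, 0.0508, 0.0402]
ee_rot: [-3.141, 0.005, -3.141]
force: [1.0, 1.6, 11.2]
grip_width: 0.0493
```

Call:
{"name": "play_rows", "arguments": {
  "targets": [
    [[0,0,-0.002,0,0.5],[0,0,0,0,0.62],[0,0,0,0,0.7],[0,0,0,0,0.8],[0,0,0,0,0.8],[0,0,-0.02,0,0.8],[0,0,-0.03,0,0.8],[0,0,-0.03,0,1],[0,0,-0.03,0,1],[0,0,-0.02,0,1]]
  ]
}}

```text
t: 29.62
eef_pos: [0.6108, 0.0507, 0.1734]
ee_rot: [-3.141, 0.003, -3.141]
force: [-0.1, 0.4, 0.4]
grip_width: 0.0853
```

```bash
cat > chk.py <<'E'
from h import *
s=ctrl.get_state(); print(s["t"],s["eef_pos"].round(4))
w=grab("wrist"); m=cv2.inRange(cv2.cvtColor(w["im"],cv2.COLOR_BGR2HSV),(95,60,25),(125,255,255))
for c in cv2.findContours(m,cv2.RETR_EXTERNAL,cv2.CHAIN_APPROX_NONE)[0]:
    if cv2.contourArea(c)>1500:
        p=cv2.approxPolyDP(c,6,True)[:,0]; print([(int(u),int(v),*ray(w,u,v,.085)[:2].round(3)) for u,v in p])
t=grab("top")
print("cups top z.05/.085");[print(np.round(b[:5],3),ray(t,*b[5],.085)[:2].round(3)) for b in blobs(t,(95,60,30),(125,255,255),.05) if b[1]>-.5]
E
python3 chk.py; python3 prof.py
```

```text
29.6167 [0.6108 0.0507 0.1734]
[(226, 151, np.float64(0.588), np.float64(0.03)), (227, 205, np.float64(0.635), np.float64(0.029)), (282, 205, np.float64(0.635), np.float64(0.076)), (283, 150, np.float64(0.587), np.float64(0.075))]
cups top z.05/.085
[0.418 0.32  0.076 0.045 1.318] [0.419 0.313]
[0.435 0.217 0.075 0.044 1.522] [0.435 0.213]
150 226 284 90 | 156 226 284 89 | 162 226 284 91 | 168 226 284 92 | 174 227 283 99 | 180 226 283 123 | 186 226 283 122 | 192 227 283 122 | 198 227 283 122 | 204 228 281 123 |
```

Call:
{"name": "play_rows", "arguments": {
  "targets": [
    [[0.025,0,0,0.1117,1],[0.02,0,0,0.1117,1],[0,0,0,0.1117,1],[0,0,0,0.1117,1],[0,0,0,0.1117,1],[0,0,0,0.1117,1],[0,0,0,0.1117,1],[0,0,0,0.1117,1],[0,0,0,0.1117,1],[0,0,0,0.1117,1]]
  ]
}}

```text
t: 30.6
eef_pos: [0.5647, 0.053, 0.1687]
ee_rot: [-3.139, -0.002, 2.019]
force: [-0.1, -0.2, -0.5]
grip_width: 0.0854
```

Call:
{"name": "play_rows", "arguments": {
  "targets": [
    [[0,0,0,0.1117,1],[0,0,0,0.1117,1],[0,0,0,0.1117,1],[0,0,0,0.1117,1],[0,0,0,0.1117,1],[0,-0.03,0,0,1],[0,-0.03,0,0,1],[0,-0.03,0,0,1],[0,-0.03,0,0,1],[0,0,0,0,1]]
  ]
}}

```text
t: 31.43
eef_pos: [0.4406, 0.0664, 0.169]
ee_rot: [-3.136, -0.0, 1.467]
force: [0.0, 1.1, 0.9]
grip_width: 0.0853
```

```bash
python3 chk.py
python3 - <<'E'
from h import *
print(yawof()); plan(.4235,.1375,.10,1.466)
t=grab("top"); g=grab("scene"); w=grab("wrist")
np.savez("k.npz",t=t["im"],g=g["im"],w=w["im"])
np.set_printoptions(linewidth=250)
for z in(.06,.085): print(z,proj(t,(.606,.051,z)).round(),proj(g,(.606,.051,z)).round())
h=cv2.cvtColor(t["im"],cv2.COLOR_BGR2HSV)
print(h[170:192,226:256,0]);
E
```

```text
31.4333 [0.4406 0.0664 0.169 ]
[(501, 146, np.float64(0.635), np.float64(0.076)), (471, 146, np.float64(0.612), np.float64(0.078)), (468, 138, np.float64(0.609), np.float64(0.085)), (438, 149, np.float64(0.587), np.float64(0.079)), (434, 205, np.float64(0.586), np.float64(0.031)), (494, 201, np.float64(0.635), np.float64(0.03))]
[(199, 72, np.float64(0.409), np.float64(0.155)), (199, 155, np.float64(0.399), np.float64(0.093)), (251, 158, np.float64(0.44), np.float64(0.086)), (254, 75, np.float64(0.449), np.float64(0.148))]
[(201, 0, np.float64(0.417), np.float64(0.201)), (203, 25, np.float64(0.416), np.float64(0.186)), (216, 34, np.float64(0.425), np.float64(0.179)), (256, 32, np.float64(0.453), np.float64(0.177)), (262, 24, np.float64(0.458), np.float64(0.182)), (261, 0, np.float64(0.459), np.float64(0.197))]
cups top z.05/.085
[0.417 0.32  0.078 0.047 1.334] [0.419 0.314]
[0.435 0.217 0.076 0.044 1.525] [0.435 0.213]
[0.611 0.047 0.048 0.047 0.011] [0.608 0.046]
1.46634862327278
roll 0.000 tool shift x 0.0692 y -0.0292 z 0.0698
0.06 [241. 176.] [260. 223.]
0.085 [241. 175.] [260. 2
[... 2011 characters left out ...]
 13  13  13  13  13  13  13  13  13  13  13  13  13  13  13  12 114 111 114 108 110]
 [ 13  13  13  13  13  13  12  12  13  13  13  12  13  13  12  13  13  13  13  13  13  13  14  13  12 120 110 113 105 110]
 [ 12  12  12  12  12  12  11  11  11  11  11  11  11  11  11  12  11  11  11  10  10  10  10  10  10 113 105  90 105 114]
 [  9   6   9   8   9   9   4   4 165 160 170   0   0   5  10   0  10   9   5   0   0 135 135 120 113 113  90  75 110 108]
 [115 110 108 105 108 102 113 108 110 111 110 108 105 102 102 107 111 110 110 105 100 110 110 110 110 108 105 100 113 100]
 [115 110 110 110 110 110 105 105 105 113 115 108 108 114 108 108 110 110 114 110  60  90 108 110 113 110 105 105 114 110]]
```

Run:
```python
from h import *
w=grab("wrist")
q=np.array([ray(w,*p,.05)[:2] for p in((199,72),(254,75),(199,155),(251,158))]); d=q[:2].mean(0)-q[2:].mean(0); c=q.mean(0); h=np.arctan2(d[1],d[0])
print(c.round(4),np.linalg.norm(d).round(3),h.round(3))
g=c+.0225*d/np.linalg.norm(d); plan(*g,.008,h)
```

```text
[0.4273 0.1161] 0.071 1.422
roll 0.044 tool shift x 0.0699 y -0.0268 z 0.1620
```

Call:
{"name": "play_rows", "arguments": {
  "targets": [
    [[0.035,-0.0134,0,0.018,1],[0.035,-0.0134,0,0.018,1],[0,0,0.035,0,1],[0,0,0.035,0,1],[0,0,0.035,0,1],[0,0,0.03,0,1],[0,0,0.016,0,1],[0,0,0.011,0,1],[0,0,0,0,1]]
  ]
}}

```text
t: 32.48
eef_pos: [0.4267, 0.1379, 0.0061]
ee_rot: [-3.137, 0.001, 1.43]
force: [0.4, -0.7, 0.4]
grip_width: 0.0854
```

Call:
{"name": "play_rows", "arguments": {
  "targets": [
    [[0,0,0,0,0.8],[0,0,0,0,0.6],[0,0,0,0,0.4],[0,0,0,0,0.4],[0,0,0,0,0.4],[0,0,0,0,0.4]]
  ],
  "newtons": 20
}}

```text
t: 32.98
eef_pos: [0.4279, 0.1381, 0.0094]
ee_rot: [3.14, -0.0, 1.43]
force: [-1.3, 0.5, 6.0]
grip_width: 0.0495
```

```bash
python3 tilt.py; python3 prof.py; python3 -c "
from h import *; print(yawof())"
```

```text
32.9833 [0.4279 0.1381 0.0094] [-1.3  0.5  6. ] 0.04951579150333104
[(150, 196, 288, 119), (210, 237, 273, 72), (222, 214, 286, 68), (234, 200, 309, 116), (246, 199, 308, 110), (258, 199, 308, 116), (270, 200, 308, 93), (282, 200, 305, 82), (294, 202, 304, 82), (306, 202, 303, 81), (318, 202, 301, 80), (330, 203, 300, 80), (342, 203, 299, 78), (354, 247, 280, 33)]
150 196 288 116 | 156 197 225 112 | 210 237 265 72 | 216 226 287 70 | 222 215 289 69 | 228 204 299 68 | 234 200 309 114 | 240 202 309 95 | 246 199 308 110 | 252 199 308 114 | 258 199 308 115 | 264 200 309 130 | 270 200 308 105 | 276 200 308 84 | 282 200 312 82 | 288 202 304 82 | 294 202 318 82 | 300 202 303 82 | 306 202 303 81 | 312 202 302 81 | 318 202 301 81 | 324 202 301 80 | 330 203 300 80 | 336 203 300 79 | 342 203 299 79 | 348 203 299 76 | 354 247 304 25 | 
1.4302229637533648
```

Call:
{"name": "play_rows", "arguments": {
  "targets": [
    [[0,0,-0.02,0,0.4],[0,0,-0.025,0,0.4],[0,0,-0.025,0,0.4],[0,0,-0.025,0,0.4],[0,0,-0.025,0,0.4],[0,0,0,-0.1141,0.4],[0,0,0,-0.1141,0.4],[0,0,0,-0.1141,0.4],[0,0,0,-0.1141,0.4],[0,0,0,-0.1141,0.4]]
  ]
}}

```text
t: 33.92
eef_pos: [0.4273, 0.1381, 0.1288]
ee_rot: [3.141, 0.0, 2.007]
force: [-0.1, 0.1, -1.7]
grip_width: 0.0492
```

Call:
{"name": "play_rows", "arguments": {
  "targets": [
    [[0,0,0,-0.1141,0.4],[0,0,0,-0.1141,0.4],[0,0,0,-0.1141,0.4],[0,0,0,-0.1141,0.4],[0,0,0,-0.1141,0.4],[0,0,0,-0.1141,0.4],[0,0,0,-0.1141,0.4],[0,0,0,-0.1141,0.4],[0,0,0,-0.1141,0.4],[0,0,0,-0.1141,0.4]]
  ]
}}

```text
t: 34.75
eef_pos: [0.4273, 0.138, 0.1287]
ee_rot: [-3.142, 0.0, -3.136]
force: [-0.3, -0.6, -1.7]
grip_width: 0.0495
```

Call:
{"name": "play_rows", "arguments": {
  "targets": [
    [[-0.0243,0.0003,0,0,0.4],[-0.0243,0.0003,0,0,0.4],[-0.0243,0.0003,0,0,0.4],[0,0,0,0,0.4]]
  ]
}}

```text
t: 35.08
eef_pos: [0.5039, 0.1386, 0.1286]
ee_rot: [3.142, 0.003, 3.141]
force: [-0.6, -0.5, -2.7]
grip_width: 0.0492
```

Run:
```python
from h import *
s=ctrl.get_state(); print(s["t"],s["eef_pos"].round(4),s["grip_width"]); plan(.501,.139,.051,np.pi)
w=grab("wrist"); im=w["im"]; np.savez("k2.npz",w=im)
print(proj(w,(.593,.139,.065)).round(),proj(w,(.592,.227,.065)).round(1),proj(w,(.590,.315,.065)).round(1))
m=cv2.inRange(cv2.cvtColor(im,cv2.COLOR_BGR2HSV),(3,90,60),(18,255,255))
for r in range(256,310,4):
    c=np.nonzero(m[r,330:])[0]+330
    if len(c): print(r,c.min(),c.max(),len(c))
t=grab("top");print([np.round(b[:5],3) for b in blobs(t,(95,60,30),(125,255,255),.05) if b[1]>-.5])
```

```text
35.0833 [0.5039 0.1386 0.1286] 0.049238081954594365
roll -0.001 tool shift x 0.0029 y 0.0004 z 0.0776
[253. 289.] [358.5 287.6] [464.5 285.5]
256 347 468 110
260 348 467 103
264 350 467 100
268 352 466 96
272 355 445 91
276 357 449 93
280 364 370 7
284 368 476 16
288 369 475 16
292 468 470 3
[array([0.418, 0.321, 0.076, 0.046, 1.334]), array([ 0.435,  0.201,  0.043,  0.04 , -1.563]), array([0.611, 0.047, 0.048, 0.047, 0.011])]
```

Call:
{"name": "play_rows", "arguments": {
  "targets": [
    [[0,0,0.0194,0,0.4],[0,0,0.0194,0,0.4],[0,0,0.0194,0,0.4],[0,0,0.0194,0,0.4],[-0.0074,0,0,0,0.4],[-0.0074,0,0,0,0.4],[-0.0074,0,0,0,0.4],[0,0,0,0,0.4]]
  ]
}}

```text
t: 35.85
eef_pos: [0.5249, 0.1389, 0.0523]
ee_rot: [3.141, 0.004, 3.142]
force: [-0.9, 0.0, -0.4]
grip_width: 0.0493
```

Call:
{"name": "play_rows", "arguments": {
  "targets": [
    [[-0.0035,0,-0.0038,0,0.4],[-0.0035,0,-0.0038,0,0.4],[-0.0058,0,-0.007,0,0.4],[-0.0066,0,-0.006,0,0.4],[-0.0066,0,-0.006,0,0.4],[-0.008,0,-0.0042,0,0.4],[-0.008,0,-0.0042,0,0.4]]
  ]
}}

```text
t: 36.43
eef_pos: [0.5642, 0.1391, 0.0868]
ee_rot: [-3.142, -0.001, -3.141]
force: [-1.5, 0.7, -2.4]
grip_width: 0.0492
```

Call:
{"name": "play_rows", "arguments": {
  "targets": [
    [[-0.0088,0,-0.0021,0,0.4],[-0.0088,0,-0.0021,0,0.4],[-0.009,0,0,0,0.4],[-0.009,0,0,0,0.4],[-0.006,0,0.0023,0,0.4],[-0.006,0,0.0023,0,0.4],[0,0,0,0,0.4]]
  ]
}}

```text
t: 37.02
eef_pos: [0.6124, 0.1389, 0.085]
ee_rot: [-3.142, -0.001, -3.142]
force: [-0.7, 0.3, -1.4]
grip_width: 0.0493
```

```bash
python3 tilt.py; python3 prof.py
```

```text
37.0167 [0.6124 0.1389 0.085 ] [-0.7  0.3 -1.4] 0.04932074507846086
[(150, 197, 310, 146), (162, 197, 311, 141), (174, 196, 311, 139), (186, 196, 311, 139), (198, 197, 312, 136), (210, 196, 312, 133), (222, 196, 312, 91), (234, 196, 312, 90), (246, 194, 304, 90)]
150 197 310 145 | 156 197 310 145 | 162 197 310 143 | 168 197 311 142 | 174 197 311 141 | 180 196 311 138 | 186 196 311 136 | 192 196 311 135 | 198 196 311 133 | 204 196 312 132 | 210 196 312 128 | 216 196 312 123 | 222 196 312 103 | 228 196 312 93 | 234 196 312 94 | 240 195 310 96 | 246 195 303 93 |
```

Call:
{"name": "play_rows", "arguments": {
  "targets": [
    [[0.006,0,0,0,0.4],[0.005,0,0.005,0,0.4],[0,0,0.008,0,0.4],[0,0,0.008,0,0.4],[0,0,0.008,0,0.4],[0,0,0.004,0,0.4],[0,0,0,0,0.4]]
  ]
}}

```text
t: 37.7
eef_pos: [0.6006, 0.1389, 0.051]
ee_rot: [-3.142, -0.002, -3.141]
force: [0.0, 0.1, -1.2]
grip_width: 0.0491
```

Call:
{"name": "play_rows", "arguments": {
  "targets": [
    [[0,0,0.003,0,0.4],[0,0,0,0,0.4]]
  ]
}}

```text
t: 37.87
eef_pos: [0.6011, 0.1389, 0.0491]
ee_rot: [-3.142, -0.0, -3.141]
force: [-0.5, -0.2, -2.2]
grip_width: 0.0491
```

Call:
{"name": "play_rows", "arguments": {
  "targets": [
    [[0,0,0.003,0,0.4],[0,0,0,0,0.4]]
  ]
}}

```text
t: 38.03
eef_pos: [0.6023, 0.139, 0.0474]
ee_rot: [3.141, 0.003, -3.141]
force: [0.3, -1.1, 1.8]
grip_width: 0.0487
```

Call:
{"name": "play_rows", "arguments": {
  "targets": [
    [[0,0,0.003,0,0.4],[0,0,0,0,0.4]]
  ]
}}

```text
t: 38.2
eef_pos: [0.6043, 0.139, 0.0468]
ee_rot: [3.141, 0.009, -3.142]
force: [3.3, 1.1, 16.2]
grip_width: 0.049
```

Call:
{"name": "play_rows", "arguments": {
  "targets": [
    [[0,0,0,0,0.5],[0,0,0,0,0.62],[0,0,0,0,0.7],[0,0,0,0,0.8],[0,0,0,0,0.8],[0,0,-0.02,0,0.8],[0,0,-0.03,0,0.8],[0,0,-0.03,0,0.9],[0,0,-0.03,0,1],[0,0,-0.02,0,1]]
  ]
}}

```text
t: 39.03
eef_pos: [0.6015, 0.139, 0.1763]
ee_rot: [3.142, 0.003, -3.141]
force: [0.2, -0.0, -0.3]
grip_width: 0.0852
```

```bash
python3 chk.py
```

```text
39.0333 [0.6015 0.139  0.1763]
[(119, 162, np.float64(0.589), np.float64(0.03)), (125, 214, np.float64(0.635), np.float64(0.029)), (180, 214, np.float64(0.635), np.float64(0.077)), (182, 190, np.float64(0.613), np.float64(0.08)), (191, 192, np.float64(0.615), np.float64(0.087)), (183, 187, np.float64(0.61), np.float64(0.081)), (192, 180, np.float64(0.604), np.float64(0.089)), (189, 162, np.float64(0.589), np.float64(0.087)), (180, 182, np.float64(0.606), np.float64(0.079)), (177, 160, np.float64(0.587), np.float64(0.077))]
[(283, 152, np.float64(0.58), np.float64(0.164)), (226, 151, np.float64(0.58), np.float64(0.118)), (227, 206, np.float64(0.627), np.float64(0.117)), (281, 206, np.float64(0.627), np.float64(0.164))]
cups top z.05/.085
[0.418 0.32  0.075 0.045 1.334] [0.42  0.313]
[0.611 0.046 0.048 0.044 0.009] [0.608 0.045]
```

Call:
{"name": "play_rows", "arguments": {
  "targets": [
    [[0.025,0,0,0,1],[0.02,0,0,0.1157,1],[0,0,0,0.1157,1],[0,0,0,0.1157,1],[0,0,0,0.1157,1],[0,0,0,0.1157,1],[0,0,0,0.1157,1],[0,0,0,0.1157,1],[0,0,0,0.1157,1],[0,0,0,0.1157,1]]
  ]
}}

```text
t: 39.97
eef_pos: [0.5555, 0.1389, 0.1721]
ee_rot: [-3.139, -0.001, 2.095]
force: [0.7, 0.8, -0.8]
grip_width: 0.0854
```

Call:
{"name": "play_rows", "arguments": {
  "targets": [
    [[0,0,0,0.1157,1],[0,0,0,0.1157,1],[0,0,0,0.1157,1],[0,0,0,0.1157,1],[0,0,0,0.1157,1],[0.0065,-0.027,0,0,1],[0.0065,-0.027,0,0,1],[0.0065,-0.027,0,0,1],[0.0065,-0.027,0,0,1],[0,0,0,0,1]]
  ]
}}

```text
t: 40.8
eef_pos: [0.4449, 0.1713, 0.1726]
ee_rot: [-3.137, 0.0, 1.524]
force: [1.3, 1.4, 1.6]
grip_width: 0.0856
```

```bash
cat > cup.py <<'E'
from h import *
# pose of the lying cup nearest the picture's middle, from its lit-or-shaded top face
s=ctrl.get_state(); print(s["t"],s["eef_pos"].round(4),yawof(s))
w=grab("wrist"); m=cv2.inRange(cv2.cvtColor(w["im"],cv2.COLOR_BGR2HSV),(95,60,25),(125,255,255))
for c in cv2.findContours(m,cv2.RETR_EXTERNAL,cv2.CHAIN_APPROX_NONE)[0]:
    if cv2.contourArea(c)<1500: continue
    p=np.array([ray(w,*q,.05)[:2] for q in c[:,0]],np.float32); (x,y),(a,b),an=cv2.minAreaRect(p)
    if a<b: a,b,an=b,a,an+90
    h=np.radians(an%180); print("px",[tuple(map(int,q)) for q in cv2.approxPolyDP(c,6,True)[:,0]],"c",round(x,4),round(y,4),"size",round(a,3),round(b,3),"head",h.round(3))
    if a<.09 and x<.52: plan(x+.0225*np.cos(h),y+.0225*np.sin(h),.008,h)
t=grab("top")
print("top:",[np.round(b[:5],3).tolist() for b in blobs(t,(95,60,30),(125,255,255),.05) if b[1]>-.5])
E
python3 cup.py
```

```text
40.8 [0.4449 0.1713 0.1726] 1.5239737944075913
px [(418, 176), (407, 226), (415, 236), (389, 238), (406, 260), (401, 270), (415, 294), (441, 315), (462, 317), (470, 271), (425, 235), (469, 230), (477, 179)] c 0.6166 0.0774 size 0.165 0.082 head 1.656
px [(215, 67), (217, 151), (269, 151), (270, 68)] c 0.437 0.2251 size 0.072 0.048 head 1.524
roll -0.000 tool shift x 0.0763 y -0.0129 z 0.1649
px [(181, 0), (179, 19), (194, 28), (238, 31), (244, 0)] c 0.4161 0.2992 size 0.053 0.026 head 3.094
roll -1.570 tool shift x 0.0598 y 0.1268 z 0.1649
top: [[0.422, 0.345, 0.05, 0.033, 0.027], [0.603, 0.135, 0.048, 0.047, 0.014], [0.611, 0.047, 0.048, 0.047, 0.011]]
```

Call:
{"name": "play_rows", "arguments": {
  "targets": [
    [[0.038,-0.0065,0,0,1],[0.0383,-0.0064,0,0,1],[0,0,0.035,0,1],[0,0,0.035,0,1],[0,0,0.035,0,1],[0,0,0.032,0,1],[0,0,0.016,0,1],[0,0,0.011,0,1],[0,0,0,0,1]]
  ]
}}

```text
t: 41.65
eef_pos: [0.4398, 0.2463, 0.0065]
ee_rot: [-3.137, 0.002, 1.521]
force: [-0.9, 0.5, 0.2]
grip_width: 0.0854
```

Call:
{"name": "play_rows", "arguments": {
  "targets": [
    [[0,0,0,0,0.8],[0,0,0,0,0.6],[0,0,0,0,0.4],[0,0,0,0,0.4],[0,0,0,0,0.4],[0,0,0,0,0.4]]
  ],
  "newtons": 20
}}

```text
t: 42.15
eef_pos: [0.441, 0.2472, 0.0104]
ee_rot: [3.139, -0.001, 1.522]
force: [0.3, -1.0, 6.4]
grip_width: 0.0495
```

Call:
{"name": "play_rows", "arguments": {
  "targets": [
    [[0,0,-0.02,0,0.4],[0,0,-0.025,0,0.4],[0,0,-0.025,0,0.4],[0,0,-0.025,0,0.4],[0,0,-0.025,0,0.4],[0,0,0,-0.1155,0.4],[0,0,0,-0.1155,0.4],[0,0,0,-0.1155,0.4],[0,0,0,-0.1155,0.4]]
  ]
}}

```text
t: 42.9
eef_pos: [0.4401, 0.247, 0.1296]
ee_rot: [3.142, -0.0, 1.99]
force: [0.2, 0.2, -1.5]
grip_width: 0.0495
```

Call:
{"name": "play_rows", "arguments": {
  "targets": [
    [[0,0,0,-0.1155,0.4],[0,0,0,-0.1155,0.4],[0,0,0,-0.1155,0.4],[0,0,0,-0.1155,0.4],[0,0,0,-0.1155,0.4],[0,0,0,-0.1155,0.4],[0,0,0,-0.1155,0.4],[0,0,0,-0.1155,0.4],[0,0,0,-0.1155,0.4],[0,0,0,-0.1155,0.4]]
  ]
}}

```text
t: 43.73
eef_pos: [0.4401, 0.247, 0.1294]
ee_rot: [-3.142, -0.0, -3.138]
force: [-0.3, 0.1, -2.3]
grip_width: 0.0494
```

Call:
{"name": "play_rows", "arguments": {
  "targets": [
    [[-0.0207,-0.0068,0,0,0.4],[-0.0207,-0.0068,0,0,0.4],[-0.0207,-0.0068,0,0,0.4],[0,0,0,0,0.4]]
  ]
}}

```text
t: 44.07
eef_pos: [0.5053, 0.2252, 0.1292]
ee_rot: [-3.141, 0.002, 3.137]
force: [0.6, -1.2, -0.8]
grip_width: 0.0496
```

```bash
python3 prof.py; python3 -c "
from h import *
print(ctrl.get_state()['eef_pos'],yawof()); plan(.526,.227,.051,np.pi)"
```

```text
234 201 300 73 | 240 202 307 66 | 246 200 308 74 | 252 201 308 77 | 258 200 307 78 | 264 201 307 73 | 270 201 307 76 | 276 200 308 80 | 282 202 305 121 | 288 203 304 127 | 294 203 304 128 | 300 203 304 129 | 306 191 303 129 | 312 203 303 130 | 318 203 302 130 | 324 204 302 132 | 330 184 301 133 | 336 204 301 132 | 342 204 300 130 | 348 204 300 125 | 354 208 308 40 | 360 189 298 27 | 366 204 305 25 | 
[0.5033626  0.2258014  0.12905082] 3.1374839598134
roll -0.004 tool shift x -0.0226 y 0.0012 z 0.0781
```

Call:
{"name": "play_rows", "arguments": {
  "targets": [
    [[0,0.0012,0.0195,0,0.4],[0,0,0.0195,0,0.4],[0,0,0.0195,0,0.4],[0,0,0.0195,0,0.4],[-0.0072,0,0,0,0.4],[-0.0072,0,0,0,0.4],[-0.0072,0,0,0,0.4],[0,0,0,0,0.4]]
  ]
}}

```text
t: 44.78
eef_pos: [0.5258, 0.2277, 0.0527]
ee_rot: [3.141, 0.003, 3.139]
force: [-1.3, -0.0, -1.1]
grip_width: 0.0492
```

Call:
{"name": "play_rows", "arguments": {
  "targets": [
    [[-0.0035,0,-0.0038,0,0.4],[-0.0035,0,-0.0038,0,0.4],[-0.0058,0,-0.007,0,0.4],[-0.0066,0,-0.006,0,0.4],[-0.0066,0,-0.006,0,0.4],[-0.008,0,-0.0042,0,0.4],[-0.008,0,-0.0042,0,0.4]]
  ]
}}

```text
t: 45.37
eef_pos: [0.5666, 0.2276, 0.0877]
ee_rot: [3.141, 0.001, 3.139]
force: [-1.6, 0.5, -0.8]
grip_width: 0.0495
```

Call:
{"name": "play_rows", "arguments": {
  "targets": [
    [[-0.0088,0,-0.0021,0,0.4],[-0.0088,0,-0.0021,0,0.4],[-0.009,0,0,0,0.4],[-0.009,0,0,0,0.4],[-0.006,0,0.0023,0,0.4],[-0.006,0,0.0023,0,0.4],[0,0,0,0,0.4]]
  ]
}}

```text
t: 45.95
eef_pos: [0.6143, 0.2272, 0.0857]
ee_rot: [-3.142, -0.0, 3.139]
force: [-2.1, -0.5, -0.4]
grip_width: 0.0488
```

```bash
python3 prof.py
```

```text
150 197 310 136 | 156 197 310 135 | 162 197 311 135 | 168 197 311 136 | 174 196 311 133 | 180 196 311 133 | 186 196 311 129 | 192 197 311 128 | 198 197 311 127 | 204 197 311 126 | 210 197 311 123 | 216 197 312 111 | 222 197 311 94 | 228 197 312 89 | 234 196 308 91 | 240 196 304 92 | 246 196 215 95 |
```

Same signature as the second cup: upright. Lower, press lightly and release.

Call:
{"name": "play_rows", "arguments": {
  "targets": [
    [[0.007,0,0,0,0.4],[0.007,0,0.005,0,0.4],[0,0,0.008,0,0.4],[0,0,0.008,0,0.4],[0,0,0.008,0,0.4],[0,0,0.004,0,0.4],[0,0,0,0,0.4]]
  ]
}}

```text
t: 46.58
eef_pos: [0.5994, 0.2273, 0.0517]
ee_rot: [-3.141, -0.001, 3.139]
force: [0.2, 0.2, -0.4]
grip_width: 0.0491
```

Call:
{"name": "play_rows", "arguments": {
  "targets": [
    [[0,0,0.003,0,0.4],[0,0,0.002,0,0.4],[0,0,0,0,0.4]]
  ]
}}

```text
t: 46.83
eef_pos: [0.6007, 0.2275, 0.0489]
ee_rot: [3.141, 0.003, 3.139]
force: [0.3, 0.1, 2.1]
grip_width: 0.049
```

Call:
{"name": "play_rows", "arguments": {
  "targets": [
    [[0,0,0.003,0,0.4],[0,0,0,0,0.4],[0,0,0,0,0.5],[0,0,0,0,0.62],[0,0,0,0,0.7],[0,0,0,0,0.8],[0,0,0,0,0.8],[0,0,-0.02,0,0.8],[0,0,-0.03,0,0.8],[0,0,-0.03,0,0.9]]
  ]
}}

```text
t: 47.67
eef_pos: [0.5988, 0.2273, 0.125]
ee_rot: [-3.141, -0.003, 3.139]
force: [0.5, 0.3, 0.8]
grip_width: 0.0767
```

Call:
{"name": "play_rows", "arguments": {
  "targets": [
    [[0,0,-0.03,0,1],[0,0,-0.02,0,1],[0.025,0,0,0,1],[0.02,0,0,0.1128,1],[0,0,0,0.1128,1],[0,0,0,0.1128,1],[0,0,0,0.1128,1],[0,0,0,0.1128,1],[0,0,0,0.1128,1],[0,0,0,0.1128,1]]
  ]
}}

```text
t: 48.5
eef_pos: [0.5543, 0.2276, 0.1747]
ee_rot: [-3.141, -0.001, 2.344]
force: [0.2, 0.2, 0.8]
grip_width: 0.0852
```

Call:
{"name": "play_rows", "arguments": {
  "targets": [
    [[0,0,0,0.1128,1],[0,0,0,0.1128,1],[0,0,0,0.1128,1],[0,0,0,0.1128,1],[0,0,0,0.1128,1],[0,0,0,0.1128,1],[0,0,0,0.1128,1],[0,0,0,0.1128,1],[0,0,0,0.1128,1]]
  ]
}}

```text
t: 49.25
eef_pos: [0.5544, 0.2276, 0.1747]
ee_rot: [-3.141, 0.0, 1.329]
force: [0.2, 0.2, -0.8]
grip_width: 0.0854
```

Call:
{"name": "play_rows", "arguments": {
  "targets": [
    [[0.0016,-0.0306,0,0,1],[0.0016,-0.0306,0,0,1],[0.0016,-0.0306,0,0,1],[0.0016,-0.0306,0,0,1],[0.0016,-0.0306,0,0,1],[0,0,0,0,1]]
  ]
}}

```text
t: 49.75
eef_pos: [0.403, 0.2722, 0.1751]
ee_rot: [-3.139, 0.001, 1.337]
force: [0.5, 0.3, 0.5]
grip_width: 0.0849
```

```bash
python3 cup.py; python3 chk.py | tail -4
```

```text
49.75 [0.403  0.2722 0.1751] 1.3370986212871379
px [(487, 133), (489, 141), (464, 153), (463, 201), (470, 208), (448, 218), (470, 257), (466, 273), (458, 271), (463, 278), (448, 283), (461, 301), (449, 311), (467, 316), (482, 307), (511, 318), (511, 225), (480, 208), (511, 199), (511, 137)] c 0.6021 0.1514 size 0.21 0.065 head 1.567
px [(232, 59), (239, 63), (232, 66), (233, 142), (284, 143), (287, 59)] c 0.421 0.3299 size 0.072 0.047 head 1.336
roll 0.001 tool shift x 0.0826 y 0.0015 z 0.1673
top: [[0.603, 0.135, 0.048, 0.047, 0.014], [0.602, 0.226, 0.048, 0.047, 0.02], [0.611, 0.047, 0.048, 0.047, 0.011]]
cups top z.05/.085
[0.603 0.135 0.048 0.047 0.014] [0.6   0.133]
[0.602 0.226 0.048 0.047 0.02 ] [0.597 0.221]
[0.611 0.047 0.048 0.047 0.011] [0.608 0.046]
```

Call:
{"name": "play_rows", "arguments": {
  "targets": [
    [[0.0275,0.0005,0,0,1],[0.0275,0.0005,0,0,1],[0.0276,0.0005,0,0,1],[0,0,0.035,0,1],[0,0,0.035,0,1],[0,0,0.035,0,1],[0,0,0.034,0,1],[0,0,0.016,0,1],[0,0,0.011,0,1],[0,0,0,0,1]]
  ]
}}

```text
t: 50.78
eef_pos: [0.4284, 0.3501, 0.0062]
ee_rot: [-3.138, 0.003, 1.333]
force: [0.0, -0.1, 0.5]
grip_width: 0.0857
```

Call:
{"name": "play_rows", "arguments": {
  "targets": [
    [[0,0,0,0,0.8],[0,0,0,0,0.6],[0,0,0,0,0.4],[0,0,0,0,0.4],[0,0,0,0,0.4],[0,0,0,0,0.4]]
  ],
  "newtons": 20
}}

```text
t: 51.28
eef_pos: [0.4293, 0.3514, 0.0102]
ee_rot: [3.14, -0.001, 1.334]
force: [-0.3, -1.0, 6.0]
grip_width: 0.0495
```

Call:
{"name": "play_rows", "arguments": {
  "targets": [
    [[0,0,-0.02,0,0.4],[0,0,-0.025,0,0.4],[0,0,-0.025,0,0.4],[0,0,-0.025,0,0.4],[0,0,-0.025,0,0.4],[0,0,0,-0.1128,0.4],[0,0,0,-0.1128,0.4],[0,0,0,-0.1128,0.4],[0,0,0,-0.1128,0.4]]
  ]
}}

```text
t: 52.03
eef_pos: [0.4283, 0.3511, 0.1292]
ee_rot: [3.142, -0.0, 1.791]
force: [-0.3, 0.5, -1.2]
grip_width: 0.0492
```

Call:
{"name": "play_rows", "arguments": {
  "targets": [
    [[0,0,0,-0.1128,0.4],[0,0,0,-0.1128,0.4],[0,0,0,-0.1128,0.4],[0,0,0,-0.1128,0.4],[0,0,0,-0.1128,0.4],[0,0,0,-0.1128,0.4],[0,0,0,-0.1128,0.4],[0,0,0,-0.1128,0.4],[0,0,0,-0.1128,0.4],[0,0,0,-0.1128,0.4]]
  ]
}}

```text
t: 52.87
eef_pos: [0.4283, 0.3511, 0.1291]
ee_rot: [-3.141, -0.0, 2.919]
force: [0.1, -0.2, -1.8]
grip_width: 0.0495
```

Call:
{"name": "play_rows", "arguments": {
  "targets": [
    [[0,0,0,-0.1128,0.4],[0,0,0,-0.1128,0.4],[-0.024,-0.0123,0,0,0.4],[-0.024,-0.0123,0,0,0.4],[-0.024,-0.0123,0,0,0.4],[0,0,0,0,0.4]]
  ]
}}

```text
t: 53.37
eef_pos: [0.5039, 0.3119, 0.1288]
ee_rot: [-3.141, 0.002, 3.136]
force: [-1.1, 0.5, -1.3]
grip_width: 0.0489
```

```bash
python3 prof.py; python3 -c "
from h import *
print(ctrl.get_state()['eef_pos'],yawof(),ctrl.get_state()['joint_positions'].round(2)); plan(.524,.315,.051,np.pi)"
```

```text
228 241 269 55 | 234 202 291 68 | 240 203 307 71 | 246 201 307 71 | 252 201 307 72 | 258 201 307 75 | 264 201 307 72 | 270 201 307 73 | 276 201 308 75 | 282 202 305 112 | 288 203 304 125 | 294 203 304 126 | 300 191 304 126 | 306 203 317 126 | 312 203 303 127 | 318 203 302 127 | 324 203 302 127 | 330 204 301 127 | 336 204 301 127 | 342 204 300 128 | 348 204 300 123 | 354 209 302 39 | 360 208 313 26 | 366 198 295 24 | 
[0.50185129 0.31285933 0.12868006] 3.136430278810276 [ 0.36  0.51  1.3  -0.    1.34 -1.21]
roll -0.005 tool shift x -0.0221 y 0.0021 z 0.0777
```

Call:
{"name": "play_rows", "arguments": {
  "targets": [
    [[0,0.002,0.0194,-0.004,0.4],[0,0,0.0194,0,0.4],[0,0,0.0194,0,0.4],[0,0,0.0194,0,0.4],[-0.0072,0,0,0,0.4],[-0.0072,0,0,0,0.4],[-0.0072,0,0,0,0.4],[0,0,0,0,0.4]]
  ]
}}

```text
t: 54.08
eef_pos: [0.5237, 0.3164, 0.0528]
ee_rot: [3.141, 0.002, -3.141]
force: [0.3, 0.6, -1.2]
grip_width: 0.0494
```

Call:
{"name": "play_rows", "arguments": {
  "targets": [
    [[-0.0035,0,-0.0038,0,0.4],[-0.0035,0,-0.0038,0,0.4],[-0.0058,0,-0.007,0,0.4],[-0.0066,0,-0.006,0,0.4],[-0.0066,0,-0.006,0,0.4],[-0.008,0,-0.0042,0,0.4],[-0.008,0,-0.0042,0,0.4]]
  ]
}}

```text
t: 54.67
eef_pos: [0.5648, 0.3162, 0.0878]
ee_rot: [3.141, 0.001, -3.14]
force: [-1.8, 0.3, -2.8]
grip_width: 0.0492
```

Call:
{"name": "play_rows", "arguments": {
  "targets": [
    [[-0.0088,0,-0.0021,0,0.4],[-0.0088,0,-0.0021,0,0.4],[-0.009,0,0,0,0.4],[-0.009,0,0,0,0.4],[-0.006,0,0.0023,0,0.4],[-0.006,0,0.0023,0,0.4],[0,0,0,0,0.4]]
  ]
}}

```text
t: 55.25
eef_pos: [0.6124, 0.3159, 0.0857]
ee_rot: [-3.141, -0.0, -3.141]
force: [-1.5, -0.4, -1.4]
grip_width: 0.0492
```

```bash
python3 prof.py
```

```text
150 197 310 129 | 156 198 310 129 | 162 197 311 129 | 168 197 311 129 | 174 197 311 127 | 180 197 311 127 | 186 197 311 123 | 192 197 311 122 | 198 197 311 121 | 204 197 311 119 | 210 197 311 117 | 216 197 311 102 | 222 197 312 88 | 228 197 311 84 | 234 197 310 86 | 240 197 303 88 |
```

Same again; lower and release, then go on to re-centre the first cup (its offset from the peg is near the limit).

Call:
{"name": "play_rows", "arguments": {
  "targets": [
    [[0.007,0,0,0,0.4],[0.007,0,0.005,0,0.4],[0,0,0.008,0,0.4],[0,0,0.008,0,0.4],[0,0,0.008,0,0.4],[0,0,0.004,0,0.4],[0,0,0.003,0,0.4],[0,0,0,0,0.4]]
  ]
}}

```text
t: 55.97
eef_pos: [0.5981, 0.3161, 0.0497]
ee_rot: [-3.142, 0.001, -3.14]
force: [2.0, 0.0, -1.1]
grip_width: 0.049
```

Call:
{"name": "play_rows", "arguments": {
  "targets": [
    [[0,0,0.003,0,0.4],[0,0,0.002,0,0.4],[0,0,0,0,0.4]]
  ]
}}

```text
t: 56.22
eef_pos: [0.6006, 0.3163, 0.0485]
ee_rot: [3.14, 0.008, -3.14]
force: [3.6, -1.5, 14.1]
grip_width: 0.049
```

Call:
{"name": "play_rows", "arguments": {
  "targets": [
    [[0,0,0,0,0.5],[0,0,0,0,0.62],[0,0,0,0,0.7],[0,0,0,0,0.8],[0,0,0,0,0.8],[0,0,-0.02,0,0.8],[0,0,-0.03,0,0.8],[0,0,-0.03,0,0.9],[0,0,-0.03,0,0.8],[0,0,-0.02,0,0.8]]
  ]
}}

```text
t: 57.05
eef_pos: [0.598, 0.3164, 0.1781]
ee_rot: [3.141, 0.003, -3.14]
force: [0.2, 0.4, 0.2]
grip_width: 0.0683
```

```bash
python3 chk.py; python3 -c "
from h import *
plan(.609,.053,.175,np.pi)"
```

```text
57.05 [0.598  0.3164 0.1781]
[(71, 153, np.float64(0.578), np.float64(0.168)), (1, 159, np.float64(0.583), np.float64(0.11)), (0, 205, np.float64(0.624), np.float64(0.1)), (17, 196, np.float64(0.616), np.float64(0.116)), (23, 209, np.float64(0.628), np.float64(0.119)), (78, 208, np.float64(0.627), np.float64(0.166)), (85, 199, np.float64(0.618), np.float64(0.174)), (75, 195, np.float64(0.615), np.float64(0.166))]
[(117, 152, np.float64(0.577), np.float64(0.206)), (124, 206, np.float64(0.625), np.float64(0.206)), (179, 205, np.float64(0.624), np.float64(0.253)), (176, 151, np.float64(0.577), np.float64(0.254))]
[(226, 148, np.float64(0.574), np.float64(0.295)), (226, 203, np.float64(0.622), np.float64(0.294)), (280, 203, np.float64(0.622), np.float64(0.34)), (281, 148, np.float64(0.574), np.float64(0.34)), (251, 156, np.float64(0.581), np.float64(0.315))]
cups top z.05/.085
[0.603 0.135 0.048 0.047 0.012] [0.6   0.133]
[ 0.602  0.228  0.05   0.048 -1.56 ] [0.598 0.222]
[0.611 0.047 0.048 0.047 0.011] [0.608 0.046]
roll 0.002 tool shift x -0.0102 y -0.2637 z 0.0041
```

Call:
{"name": "play_rows", "arguments": {
  "targets": [
    [[-0.0014,-0.033,0,0,0.8],[-0.0014,-0.033,0,0,0.8],[-0.0014,-0.033,0,0,0.8],[-0.0014,-0.033,0,0,0.8],[-0.0014,-0.033,0,0,0.8],[-0.0014,-0.033,0,0,0.8],[-0.0014,-0.033,0,0,0.8],[-0.0014,-0.033,0,0,0.8],[0,0,0,0,0.8]]
  ]
}}

```text
t: 57.9
eef_pos: [0.6091, 0.047, 0.1737]
ee_rot: [-3.14, -0.002, 3.138]
force: [-0.1, 0.3, 0.3]
grip_width: 0.0681
```

Call:
{"name": "play_rows", "arguments": {
  "targets": [
    [[0,0,0.03,0,0.8],[0,0,0.03,0,0.8],[0,0,0.03,0,0.8],[0,0,0.02,0,0.8],[0,0,0.012,0,0.8],[0,0,0,0,0.7],[0,0,0,0,0.5],[0,0,0,0,0.5],[0,0,0,0,0.5],[0,0,0,0,0.5]]
  ]
}}

```text
t: 58.73
eef_pos: [0.6096, 0.0522, 0.054]
ee_rot: [-3.141, 0.002, -3.14]
force: [-0.2, -0.1, 0.8]
grip_width: 0.0426
```

Call:
{"name": "play_rows", "arguments": {
  "targets": [
    [[0.004,0,-0.001,0,0.5],[0.004,0,0,0,0.5],[0.003,0,0,0,0.5],[0,0,0,0,0.5]]
  ]
}}

```text
t: 59.07
eef_pos: [0.5975, 0.0522, 0.0543]
ee_rot: [3.142, -0.0, -3.14]
force: [-0.2, -0.1, 0.2]
grip_width: 0.0428
```

Call:
{"name": "play_rows", "arguments": {
  "targets": [
    [[-0.006,0,0,0,0.7],[-0.005,0,0,0,0.8],[0,0,0,0,0.8],[0,0,0.006,0,0.8],[0,0,0.006,0,0.8],[0,0,0.003,0,0.7],[0,0,0,0,0.5],[0,0,0,0,0.5],[0,0,0,0,0.5],[0,0,0,0,0.5]]
  ]
}}

```text
t: 59.9
eef_pos: [0.6087, 0.0522, 0.0389]
ee_rot: [3.142, -0.001, -3.14]
force: [-2.3, -0.4, -2.0]
grip_width: 0.0496
```

```bash
python3 tilt.py; python3 prof.py
```

```text
59.9 [0.6087 0.0522 0.0389] [-2.3 -0.4 -2. ] 0.04957872618117689
[(210, 235, 276, 64), (222, 197, 312, 96), (234, 197, 311, 109), (246, 196, 312, 105), (258, 197, 311, 98), (270, 198, 310, 90), (282, 198, 310, 90), (294, 201, 308, 146), (306, 201, 307, 152), (318, 202, 306, 150)]
210 231 274 64 | 216 213 309 75 | 222 198 312 101 | 228 197 312 105 | 234 197 311 103 | 240 196 312 103 | 246 196 312 102 | 252 197 312 101 | 258 197 311 94 | 264 197 311 90 | 270 198 311 90 | 276 198 311 91 | 282 198 310 91 | 288 198 310 91 | 294 201 308 137 | 300 201 307 151 | 306 201 307 151 | 312 201 307 152 | 318 202 306 150 |
```

Call:
{"name": "play_rows", "arguments": {
  "targets": [
    [[0.003,0,-0.001,0,0.5],[0.004,0,0,0,0.5],[0.004,0,0,0,0.5],[0,0,0.001,0,0.5],[0,0,0,0,0.5]]
  ]
}}

```text
t: 60.42
eef_pos: [0.5981, 0.0522, 0.0392]
ee_rot: [-3.142, 0.0, -3.14]
force: [0.1, 0.8, -0.6]
grip_width: 0.0497
```

Call:
{"name": "play_rows", "arguments": {
  "targets": [
    [[0,0,0,0,0.62],[0,0,0,0,0.7],[0,0,0,0,0.8],[0,0,0,0,0.8],[0,0,-0.02,0,0.8],[0,0,-0.03,0,0.8],[0,0,-0.04,0,0.8],[0,0,-0.04,0,0.8],[0.03,0,-0.02,0,0.8],[0.03,0,0,0,0.8]]
  ]
}}

```text
t: 61.25
eef_pos: [0.5401, 0.0518, 0.1936]
ee_rot: [-3.14, 0.009, -3.14]
force: [-0.5, 0.0, 0.5]
grip_width: 0.0685
```

Call:
{"name": "play_rows", "arguments": {
  "targets": [
    [[0.04,0,0,0,0.8],[0.04,0.02,0,0,0.8],[0.04,0.04,0,0,0.8],[0.03,0.04,0,0,0.8],[0.02,0.04,0,0,0.8],[0,0.04,0,0,0.8],[0,0.04,0,0,0.8],[0,0.04,0,0,0.8],[0,0.04,0,0,0.8],[0,0,0,0,0.8]]
  ]
}}

```text
t: 62.08
eef_pos: [0.3867, 0.3359, 0.1889]
ee_rot: [3.14, 0.0, -3.135]
force: [-1.6, 0.2, -0.6]
grip_width: 0.0685
```

Run:
```python
from h import *
s=ctrl.get_state(); print(s["t"],s["eef_pos"].round(3))
t=grab("top"); g=grab("scene")
print([(np.round(b[:5],3).tolist(),ray(t,*b[5],.085)[:2].round(3).tolist()) for b in blobs(t,(95,60,30),(125,255,255),.085) if b[1]>-.5])
o=np.zeros((600,800,3),np.uint8)
o[:280,:]=cv2.resize(t["im"][150:234,120:360],(800,280),interpolation=cv2.INTER_CUBIC)
o[280:600,:]=cv2.resize(g["im"][160:280,130:430],(800,320),interpolation=cv2.INTER_CUBIC)
cv2.imwrite("pics/final.png",o)
```

```text
62.0833 [0.387 0.336 0.189]
[([0.597, 0.047, 0.046, 0.046, 0.011], [0.597, 0.046]), ([0.594, 0.311, 0.049, 0.046, -1.559], [0.594, 0.309]), ([0.6, 0.133, 0.046, 0.046, 0.014], [0.6, 0.133]), ([0.599, 0.223, 0.049, 0.046, -1.559], [0.597, 0.221])]
```

View pics/final.png

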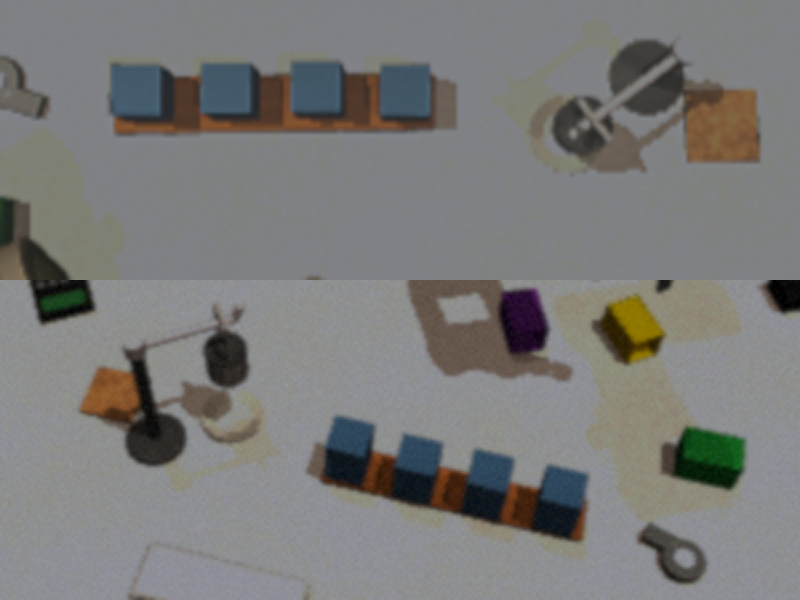

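```bash
python3 -c "
from bench import ctrl; print(ctrl.close_job())"
```

```text
the job is handed in; nothing more can be done
None
```

The tea things are up to dry, and I handed the job in at 62 s of the 208 s allowed. The interface gave no verdict.

- **Hook and infuser:** I turned the hook to within about 1–2° of the saucer's direction. My first try closed above the bar and left the hook unmoved, so I repeated it lower. The infuser then went on by its hoop. The last picture shows it hanging over the saucer with the arm clear.
- **Tumblers:** All four blue tumblers are upside down, one to a peg. The tool cannot tilt, so I turned each mouth-down by pushing its lower rim against its peg. While trying a looser grip I dropped the first tumbler about 3 cm onto the desk; it stayed there and I gripped it again.
- **Last checks:** The tumblers' tops measure as level squares of about 46–49 mm. Their centres are within about 1 cm of the pegs, against 14 mm of play. The first sat about 13 mm off, so I slid it back. I judged the rims flat from these pictures and from the contact forces while lowering, not from a direct side view.
- **What disagreed:** The finger tips appear to sit 20–30 mm behind the stated TCP, so I set the grip heights by trial. The peg positions differed by up to 7 mm between estimates.
- **Bystanders:** I touched none of the calculator, pencil case or correction tape. They look unmoved as far as the last picture shows them.

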